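Close the pop-station canisters from the washed stack of lids

ROBOT

A 6-joint arm with a two-finger parallel gripper is mounted at the origin on the work surface. World frame = base frame: x ahead of the robot, y to its left, z up, the work surface at z = 0. Lengths are in mm, angles in rad, forces in N, time in s.
With the tool pointing down it reaches from about 350 to 775 mm from the base axis. Payload 7.3 kg.
Tool frame: the origin (TCP) lies on the centre line of the jaws, within the pads' length; the fingertips stand 22 mm ahead of it and the grasp point (between the pads) lies 3 mm ahead of it; z points along the fingers, y is the direction in which the jaws open and shut (so a half turn about z gives the same grasp; the last joint's range is limited). The gripper opens to 92 mm and grips with 3 to 60 N. Pads are 19 mm wide; open, the fingers measure 130 mm over their backs; the gripper's body (75 mm by 190 mm) begins 47 mm behind the grasp point.
Start: joints at [-1.459, 0.342, 1.524, -0, 1.275, -0.146], TCP at [133.872, -507.662, 248.741] pointing down, gripper open.
Joint ranges: [-2.53, 2.53], [-0.77, 2.02], [0.04, 2.7], [-1, 4.14], [0.28, 2.66], [-3.11, 3.11]. Speed limits (rad/s): [2.57, 2.57, 3.14, 3.14, 3.14, 3.14].

INTERFACE

Orientations are given as [roll, pitch, yaw] about the fixed x, y, z axes, in that order (R = Rz(yaw) Ry(pitch) Rx(roll)).
In Python, from plant import get_obs, capture, close_job gives the robot as it stands.
- The arm moves only by the tool carry_out, never from a script. Its arguments are lists of equal length, an entry for each row: "xyz": the shift along the tool's x, y, z scaled (see below), a list of three; "dr": the turn, a rotation vector about the tool's x, y, z scaled (see below), a list of three. A call has 1 to 8 rows; each row shifts and turns the commanded pose from where the row before left it, along the tool's axes as they then stand; what a row does not reach is not made up. The controller multiplies each number of a shift by 0.06 m and each number of a turn by 8 degrees. A row lasts 1/8 s, in which the tool goes at most 62.5 mm and 10.7 degrees, less where a joint would pass 70% of its speed; a pose out of reach is approached as far as the arm can. A call with a number of a shift or a turn outside -1 to 1 is refused whole. A call with a gripper value outside its range is refused whole. "gripper" is the gripper's target within -1 to 1 (fully open at 1, half-way at 0, shut at -1), set as the call begins (left out, the last holds). The fingers move at their own pace and stop on an object; the grip force is fixed at half the most. Time passes only in rows, so rows that do not move let the fingers close. It gives the time, the measured TCP pose, the force and the opening at its end, in the units of the state.
- get_obs(): the state, without advancing time (a new reading comes with each control period).
- capture(name): name is "scene" or "side" or "wrist"; returns a dict with "image" (420x560x3 uint8, blue, green, red), "fx", "fy", "cx", "cy" (pixels), "pose" (4x4, takes a point from camera to world coordinates). Camera axes: x right, y up, looking along -z (the intrinsics and any distortion apply to the point x, -y, -z); pixel columns grow to the right and rows downward; lengths in mm; the calibration is good to about 2 mm. A picture is of the moment at which its call begins. There is no depth.
- close_job(): hands the job in, once; it reports no verdict.
The state is a dict: "time": time; "joint_positions": joint angles; "dq": joint speeds; "tau": joint torques, N m; "tool_pos": TCP position; "tcp_rot": TCP orientation; "contact_force": force on the tool from outside, world axes, zero at the start; "moment": the same for the moment, N m; "grip_width": finger opening in mm.
Only numpy, scipy, OpenCV 4.12 (cv2) and the standard library are available. Lean on these libraries where they do the work, as an engineer would, in place of code of your own. Each camera call takes 0.05 s, during which the arm holds its last target.

TASK

The four washed canister lids are stacked on the round drying mat. Take the stack apart and close the four canisters: each lid goes on the canister it fits (same size, same colour of rim), plug inside, lying flat on the rim and let go. Leave the canisters upright where they stand and do not knock the two ice-pop moulds that stand among them.

Things in the scene. Friction and masses are not known exactly. Their poses are not given: they have to be found in the camera images.
- lid_grey: charcoal round drop-in lid, bottom of the stack, on a fixed pale-green mat (170 mm, 6 mm thick); each lid above stands on the plate of the one below, 30 mm higher. Origin: centre of its plate's underside, z up. Plate 144 mm across, 5 mm thick; on it a cylindrical metal knob 24 mm across, 24 mm tall (z +5 to +29); below it a hollow plug ring 25 mm deep, 118 mm outside tapering to 112 mm, wall 4 mm. 140 g
- lid_blue: slate-blue round drop-in lid, at the start second from the bottom. Origin: centre of the underside of its plate; z up when it lies right way up. Plate 122 mm across and 5 mm thick (z 0 to +5 mm); on its middle a plain upright cylindrical metal knob 24 mm across and 24 mm tall (z +5 to +29 mm) to hold it by; under it a hollow white plug ring, 25 mm deep (z 0 to -25 mm), 96 mm outside diameter at the plate tapering to 90 mm at the foot, wall 4 mm. About 110 g
- lid_cream: cream-coloured round drop-in lid, at the start third from the bottom. Origin: centre of the underside of its plate; z up when it lies right way up. Plate 100 mm across and 5 mm thick (z 0 to +5 mm); on its middle a plain upright cylindrical metal knob 24 mm across and 24 mm tall (z +5 to +29 mm) to hold it by; under it a hollow white plug ring, 25 mm deep (z 0 to -25 mm), 74 mm outside diameter at the plate tapering to 68 mm at the foot, wall 4 mm. About 80 g
- lid_red: brick-red round drop-in lid, at the start the top of the stack. Origin: centre of the underside of its plate; z up when it lies right way up. Plate 80 mm across and 5 mm thick (z 0 to +5 mm); on its middle a plain upright cylindrical metal knob 24 mm across and 24 mm tall (z +5 to +29 mm) to hold it by; under it a hollow white plug ring, 25 mm deep (z 0 to -25 mm), 54 mm outside diameter at the plate tapering to 48 mm at the foot, wall 4 mm. About 60 g
- can_grey: loose open-topped round metal canister with a charcoal band round its rim, holding wooden lolly sticks (these stay more than 30 mm below the rim). Origin: centre of its underside, on the worktop; z up. 128 mm inside diameter, wall 4 mm, 120 mm high; about 700 g. The charcoal lid's plug drops in with 5 mm play all round; closed, the lid's plate lies flat on the rim, its origin 120 mm above this origin
- can_blue: loose open-topped round metal canister with a slate-blue band round its rim, holding white mould caps (these stay more than 30 mm below the rim). Origin: centre of its underside, on the worktop; z up. 106 mm inside diameter, wall 4 mm, 110 mm high; about 550 g. The slate-blue lid's plug drops in with 5 mm play all round; closed, the lid's plate lies flat on the rim, its origin 110 mm above this origin
- can_cream: loose open-topped round metal canister with a cream-coloured band round its rim, holding steel piping nozzles (these stay more than 30 mm below the rim). Origin: centre of its underside, on the worktop; z up. 84 mm inside diameter, wall 4 mm, 100 mm high; about 420 g. The cream-coloured lid's plug drops in with 5 mm play all round; closed, the lid's plate lies flat on the rim, its origin 100 mm above this origin
- can_red: loose open-topped round metal canister with a brick-red band round its rim, holding green and white bag clips (these stay more than 30 mm below the rim). Origin: centre of its underside, on the worktop; z up. 64 mm inside diameter, wall 4 mm, 90 mm high; about 300 g. The brick-red lid's plug drops in with 5 mm play all round; closed, the lid's plate lies flat on the rim, its origin 90 mm above this origin
- mould_a: loose empty four-pop ice mould of clear plastic with four white oblong caps on it, standing near the far side, among the canisters; 168 mm (its x) by 72 mm (its y), 120 mm high overall. Origin: centre of its underside; z up. Not to be disturbed
- mould_b: loose empty four-pop ice mould of clear plastic with four white oblong caps on it, standing towards the robot's right side; 168 mm (its x) by 72 mm (its y), 120 mm high overall. Origin: centre of its underside; z up. Not to be disturbed

How it is judged:
By the outcome, as a careful person would: the job done as asked, in the order asked, and still so for the second after the job is handed in, with the robot touching nothing.
It also fails if it takes over 106 s, if anything falls off the work surface, if the arm or the gripper's body presses on something with over 40 N, if the wrist force passes 120 N, or if a joint passes its speed limit or range.

## Working session

There is one attempt and no reset: what is moved stays moved. The work goes in short steps, Python scripts to look and compute and a tool call to move; the robot and the scene stay as the last step left them, time stands still between calls to the robot, and variables do not carry over. Pictures are saved under pics/ and viewed, and the job is handed in when it is done.

Besides the shell and the picture viewer there is one more tool, called after "Call:" in YAML: its name, and indented under it one key for each argument. carry_out: Moves the arm, as the interface text tells. Shifts and turns lie within -1 to 1; 1 stands for 0.06 m of shift or 8 degrees of turn. Its arguments: {"type":"object","properties":{"xyz":{"type":"array"},"dr":{"type":"array"},"gripper":{"type":"number"}},"required":["xyz","dr"]}

```bash
ls; mkdir -p pics
python3 - <<'E'
from plant import get_obs,capture
import cv2
o=get_obs(); print(o)
for n in ("scene","side","wrist"):
    c=capture(n); cv2.imwrite(f"pics/{n}0.png",c["image"]); print(n,{k:v for k,v in c.items() if k!="image"})
E
```

```text
pics
{'time': 0.0, 'joint_positions': array([-1.45903289e+00,  3.42708295e-01,  1.52504178e+00,  4.86129100e-06,
        1.27538335e+00, -1.46008355e-01]), 'dq': array([-1.54319272e-03,  3.49684596e-03,  2.48914873e-05, -1.52268006e-03,
        1.29084933e-03, -9.34149463e-04]), 'tau': array([-3.66559207e-04, -4.31246674e+01, -2.44221514e+01,  7.17030955e-02,
        5.60436992e-02, -9.59831391e-05]), 'tool_pos': array([ 133.81217744, -507.26694839,  248.04378131]), 'tcp_rot': array([-3.14006896e+00, -2.28765561e-04,  2.57770195e-01]), 'contact_force': array([ 0.81993443, -0.19675525,  0.98405208]), 'moment': array([0.06196764, 0.00029569, 0.00372089]), 'grip_width': 91.87139637661947}
scene {'fx': 520.786126450147, 'fy': 520.786126450147, 'cx': 281.79894849854935, 'cy': 212.49307190508657, 'pose': array([[-4.82096420e-01, -7.17460715e-01,  5.02825183e-01,
         1.25995532e+03],
       [ 8.76067490e-01, -4.00942914e-01,  2.67862899e-01,
         3.43485347e+02],
       [ 9.42308714e-03,  5.69644541e-01,  8.21837151e-01,
         1.33927292e+03],
       [ 0.00000000e+00,  0.0000000
[... 265 characters left out ...]
87754e-01, -5.86121797e-01,  5.99268308e-01,
         5.17128116e+02],
       [-1.87311297e-02,  7.23246286e-01,  6.90336117e-01,
         7.60369341e+02],
       [ 0.00000000e+00,  0.00000000e+00,  0.00000000e+00,
         1.00000000e+00]])}
wrist {'fx': 292.3502943972035, 'fy': 292.3502943972035, 'cx': 280.3581856085804, 'cy': 209.26810283131502, 'pose': array([[ 2.54700644e-01,  9.35454680e-01,  2.45055349e-01,
         2.00606892e+02],
       [-9.67018766e-01,  2.46782869e-01,  6.30311149e-02,
        -4.90003207e+02],
       [-1.51271079e-03, -2.53027187e-01,  9.67457986e-01,
         3.84174976e+02],
       [ 0.00000000e+00,  0.00000000e+00,  0.00000000e+00,
         1.00000000e+00]])}
```

View pics/scene0.png

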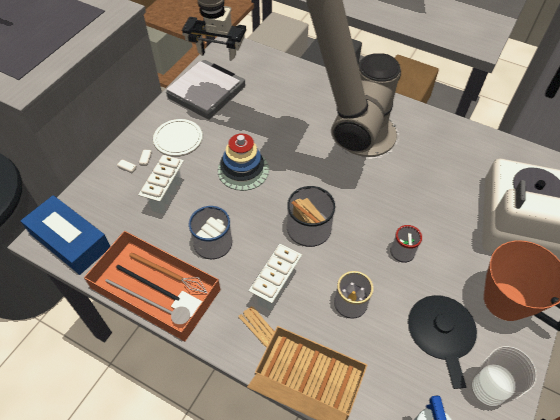

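View pics/side0.png

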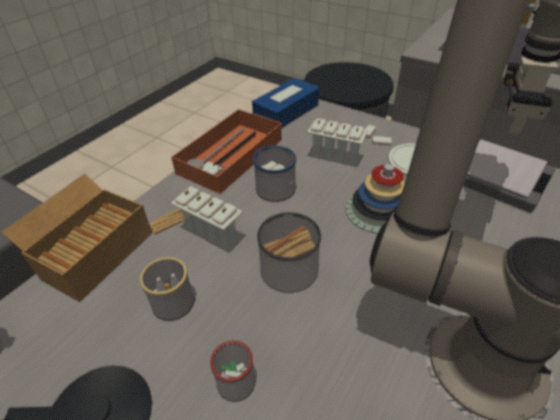

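View pics/wrist0.png

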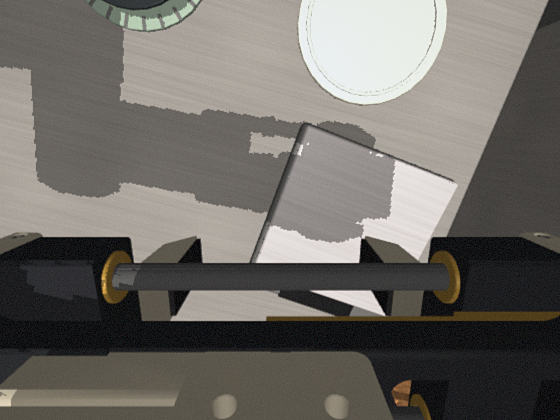

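The scene view shows the stack at about (240,155). The rims are grey (311,205), blue (210,222), cream (353,287) and red (407,237), and the moulds are at (160,177) and (276,273). Next I'll fit the rims.

```bash
cat > h.py <<'E'
import numpy as np, cv2
from plant import get_obs,capture
def ray(c,u,v):
    u=np.asarray(u,float);v=np.asarray(v,float)
    d=np.stack([(u-c["cx"])/c["fx"],-(v-c["cy"])/c["fy"],-np.ones_like(u)],-1)
    return c["pose"][:3,3], d@c["pose"][:3,:3].T
def onplane(c,u,v,z):
    o,d=ray(c,u,v); s=(z-o[2])/d[...,2]; return (o+d*s[...,None])[...,:2]
def proj(c,P):
    P=np.asarray(P,float); q=(P-c["pose"][:3,3])@c["pose"][:3,:3]
    return np.stack([c["cx"]+c["fx"]*q[...,0]/-q[...,2], c["cy"]-c["fy"]*q[...,1]/-q[...,2]],-1)
def circ(p):
    p=np.asarray(p); w=np.ones(len(p))
    for _ in range(8):
        A=np.c_[2*p,np.ones(len(p))]; s=np.linalg.lstsq(A*w[:,None],(p**2).sum(1)*w,rcond=None)[0]
        r=np.sqrt(s[2]+s[0]**2+s[1]**2); e=np.hypot(*(p-s[:2]).T)-r; w=(np.abs(e)<2.5*max(1,np.median(abs(e)))).astype(float)
    return s[0],s[1],r,np.std(e[w>0])
E
python3 - <<'E'
from h import *
a=cv2.imread("pics/scene0.png"); b=cv2.imread("pics/side0.png")
up=lambda im,x0,y0,x1,y1,s:cv2.resize(im[y0:y1,x0:x1],None,fx=s,fy=s,interpolation=cv2.INTER_NEAREST)
cv2.imwrite("pics/z1.png",up(a,180,120,440,320,3)); cv2.imwrite("pics/z2.png",up(b,130,130,430,400,2))
hs=cv2.cvtColor(a,cv2.COLOR_BGR2HSV)
for n,(x,y) in dict(grey=(311,205),blue=(210,222),cream=(353,287),red=(407,237)).items():
    print(n,[tuple(int(k) for k in a[y0,x]) for y0 in range(y-28,y-8)])
E
```

```text
grey [(157, 167, 174), (157, 166, 175), (156, 165, 172), (159, 168, 174), (159, 170, 175), (163, 172, 178), (161, 171, 177), (158, 167, 174), (157, 166, 173), (59, 58, 54), (67, 66, 68), (81, 81, 85), (88, 89, 93), (85, 87, 92), (84, 87, 92), (87, 88, 90), (88, 89, 92), (85, 86, 89), (89, 90, 93), (86, 88, 91)]
blue [(159, 169, 176), (155, 164, 173), (155, 164, 172), (156, 165, 171), (161, 170, 178), (161, 169, 176), (161, 170, 175), (158, 166, 174), (157, 166, 174), (161, 169, 177), (154, 164, 170), (149, 146, 146), (143, 108, 79), (61, 45, 35), (66, 57, 51), (88, 90, 94), (86, 88, 92), (90, 90, 95), (88, 89, 95), (89, 89, 94)]
cream [(163, 175, 181), (164, 174, 181), (163, 171, 180), (162, 170, 177), (161, 168, 176), (162, 171, 178), (166, 174, 182), (164, 173, 183), (166, 176, 182), (163, 173, 179), (158, 168, 175), (162, 171, 179), (153, 220, 238), (157, 199, 213), (82, 86, 92), (88, 90, 93), (87, 86, 90), (85, 86, 91), (86, 88, 92), (87, 88, 90)]
red [(162, 171, 178), (159, 169, 176), (159, 169, 176), (157, 166, 173), (154, 163, 172), (160, 168, 175), (159, 167, 174), (159, 169, 176), (160, 168, 176), (158, 167, 174), (156, 165, 173), (159, 168, 175), (162, 171, 179), (165, 176, 183), (165, 172, 181), (161, 170, 179), (50, 61, 182), (86, 90, 131), (69, 72, 87), (86, 88, 92)]
```

View pics/z1.png

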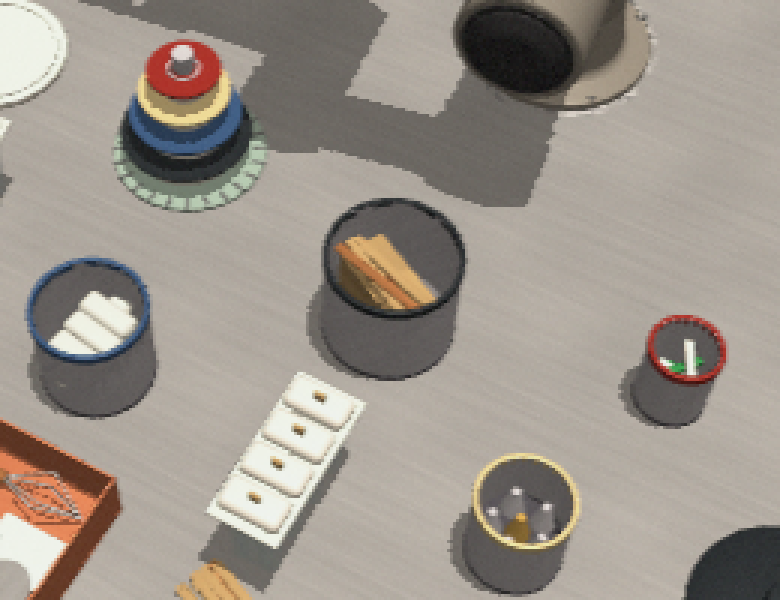

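View pics/z2.png

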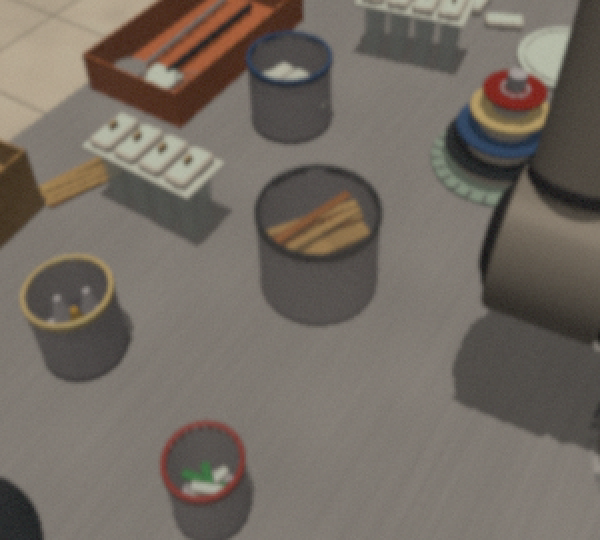

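```bash
cat >> h.py <<'E'
from scipy.optimize import least_squares
def mask(im,n):
    h=cv2.cvtColor(im,cv2.COLOR_BGR2HSV).astype(int); H,S,V=h[...,0],h[...,1],h[...,2]
    return {"blue":(H>98)&(H<122)&(S>90),"cream":(H>15)&(H<30)&(S>70)&(V>110),"red":((H<8)|(H>172))&(S>110),"grey":(V<72)}[n].astype(np.uint8)
def fixr(p,R):
    return least_squares(lambda s:np.hypot(*(p-s).T)-R,p.mean(0),loss="soft_l1",f_scale=1.0)
SP=dict(grey=(120,68),blue=(110,57),cream=(100,46),red=(90,36))
E
python3 - <<'E'
from h import *
seeds=dict(scene=dict(grey=(311,205,30),blue=(210,224,26),cream=(353,287,24),red=(407,237,19)),
 side=dict(grey=(290,238,40),blue=(274,160,27),cream=(165,277,30),red=(232,361,29)))
for n in ("scene","side"):
    c=capture(n); im=c["image"].copy(); out=im.copy()
    for k,(x,y,r) in seeds[n].items():
        z,R=SP[k]; m=mask(im,k); roi=np.zeros_like(m); cv2.circle(roi,(x,y),r,1,-1); m&=roi
        vs,us=np.nonzero(m); P=onplane(c,us,vs,z)
        hull=cv2.convexHull(np.c_[us,vs].astype(np.int32))[:,0]; 
        hp=onplane(c,hull[:,0],hull[:,1],z); s=fixr(hp,R-.5); e=np.hypot(*(hp-s.x).T)-R
        print(n,k,len(us),"free",np.round(circ(hp),1),"fixR",s.x.round(1),"res",e.std().round(1),"reach",np.hypot(*s.x).round())
        t=np.linspace(0,6.28,60); q=proj(c,np.c_[s.x[0]+R*np.cos(t),s.x[1]+R*np.sin(t),0*t+z])
        q2=proj(c,np.c_[s.x[0]+(R-4)*np.cos(t),s.x[1]+(R-4)*np.sin(t),0*t+z])
        for qq in (q,): 
            for u,v in qq.round().astype(int): out[v,u]=(0,255,0)
    if n=="scene": o=cv2.resize(out[120:320,180:440],None,fx=3,fy=3,interpolation=0)
    else: o=cv2.resize(out[130:400,130:430],None,fx=2,fy=2,interpolation=0)
    cv2.imwrite(f"pics/fit_{n}.png",o)
E
```

```text
scene grey 324 free [452.3   7.2  69.8   1.1] fixR [453.1   7.9] res 1.7 reach 453.0
scene blue 200 free [ 638.8 -219.9   57.9    1.1] fixR [ 638.9 -219.9] res 1.1 reach 676.0
scene cream 263 free [6.160e+02 2.224e+02 4.700e+01 5.000e-01] fixR [616.5 222.1] res 0.6 reach 655.0
scene red 158 free [391.3 289.1  38.    1.1] fixR [389.5 288.9] res 1.7 reach 485.0
side grey 557 free [442.5  11.4  69.5   0.8] fixR [441.5  12.8] res 15.1 reach 442.0
side blue 20 free [ 6.326e+02 -2.179e+02  5.470e+01  4.000e-01] fixR [ 631.8 -218.5] res 1.5 reach 669.0
side cream 392 free [6.125e+02 2.220e+02 4.740e+01 4.000e-01] fixR [611.9 222.3] res 0.7 reach 651.0
side red 258 free [385.9 288.9  36.2   0.4] fixR [385.7 289. ] res 0.4 reach 482.0
```

View pics/fit_scene.png

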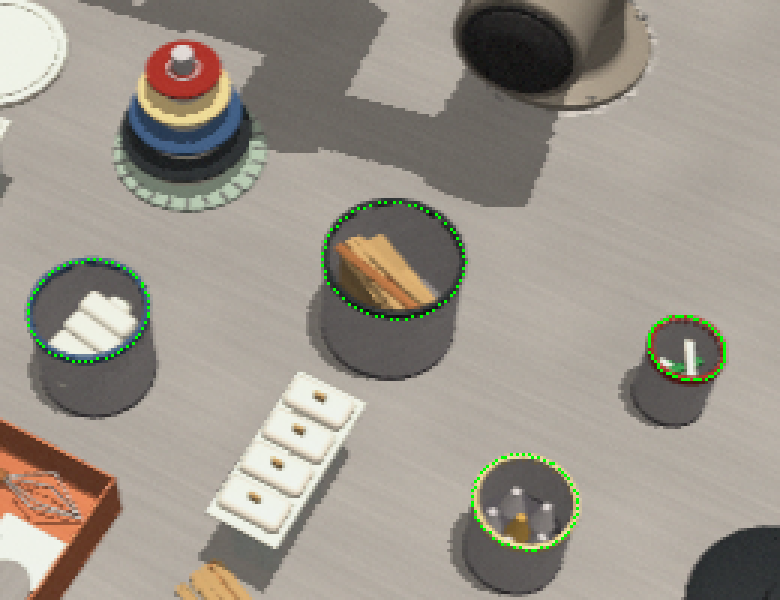

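View pics/fit_side.png

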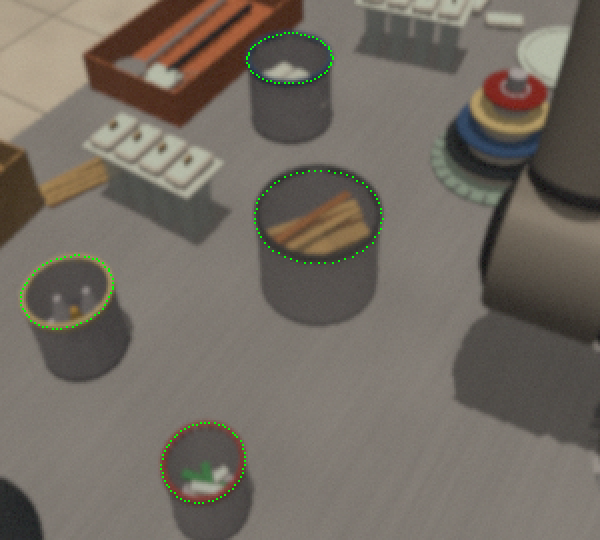

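Run:
```python
from h import *
for n,box in (("scene",(215,125,275,192)),("side",(340,160,415,235))):
    c=capture(n); im=c["image"]; x0,y0,x1,y1=box
    for k,z,R in (("red",126,40),("cream",96,50),("blue",66,61)):
        m=mask(im,k); r=np.zeros_like(m); r[y0:y1,x0:x1]=1; m&=r
        nn,lab,st,ce=cv2.connectedComponentsWithStats(m); i=1+np.argmax(st[1:,4]); vs,us=np.nonzero(lab==i)
        hull=cv2.convexHull(np.c_[us,vs].astype(np.int32))[:,0]; hp=onplane(c,hull[:,0],hull[:,1],z)
        s=fixr(hp,R-.5); print(n,k,len(us),"free",np.round(circ(hp),1),"fix",s.x.round(1),np.std(s.fun).round(1))
    o=cv2.resize(im[y0:y1,x0:x1],None,fx=8,fy=8,interpolation=0); cv2.imwrite(f"pics/st_{n}.png",o)
```

```text
scene red 273 free [ 347.8 -291.8   39.4    0.6] fix [ 347.8 -291.8] 0.6
scene cream 279 free [ 350.1 -291.6   49.1    0.8] fix [ 349.7 -291.7] 0.8
scene blue 345 free [ 353.4 -289.3   59.6    0.9] fix [ 352.4 -289.7] 1.0
side red 324 free [ 343.9 -289.6   38.6    1. ] fix [ 343.9 -289.5] 1.0
side cream 363 free [ 345.8 -291.    49.8    0.6] fix [ 346.1 -290.8] 1.1
side blue 348 free [ 350.9 -284.5   54.9    1.4] fix [ 349.8 -290.9] 4.5
```

View pics/st_scene.png

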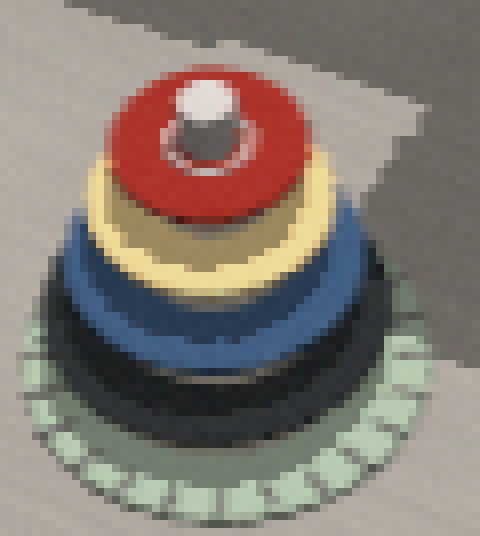

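View pics/st_side.png

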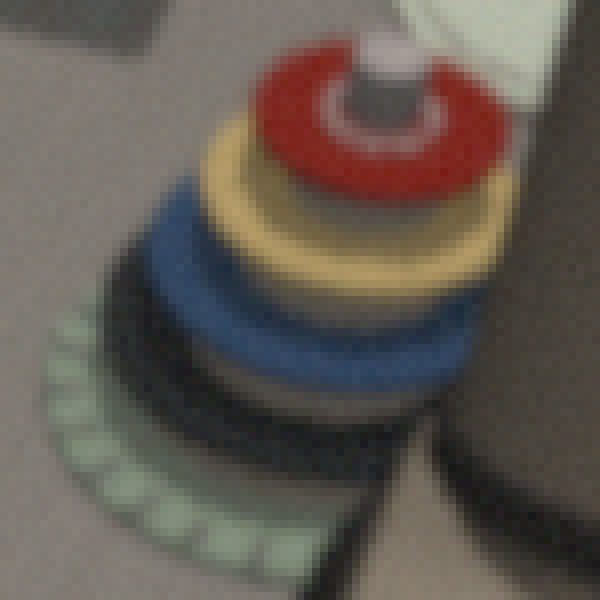

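Call:
carry_out:
  xyz:
    - [0, 0, 0]
    - [0, 0, 0]
    - [0.59, -0.6, 0]
    - [0.59, -0.6, 0]
    - [0.59, -0.6, 0]
    - [0.59, -0.6, 0]
    - [0.59, -0.6, 0]
    - [0.59, -0.6, 0]
  dr:
    - [0, 0, 0.925]
    - [0, 0, 0.925]
    - [0, 0, 0]
    - [0, 0, 0]
    - [0, 0, 0]
    - [0, 0, 0]
    - [0, 0, 0]
    - [0, 0, 0]
  gripper: 0.2

```text
time: 1.35
tool_pos: [347.4, -290.5, 248.9]
tcp_rot: [3.141, -0.0, -0.001]
contact_force: [-0.2, -1.7, 0.5]
grip_width: 55.3
```

Run:
```python
from h import *
c=capture("wrist"); cv2.imwrite("pics/w1.png",c["image"]); o=get_obs(); print(o["tool_pos"],o["tcp_rot"],o["grip_width"],o["joint_positions"].round(2))
print(c["pose"].round(3).tolist())
```

```text
[ 350.31602807 -286.54057932  248.91886388] [-3.13925610e+00 -2.47910320e-03  2.04686227e-03] 55.05228780054791 [-0.86  0.21  1.71  0.    1.22  0.71]
[[-0.001, 0.967, 0.253, 416.316], [-1.0, -0.001, -0.0, -290.339], [0.0, -0.253, 0.967, 384.969], [0.0, 0.0, 0.0, 1.0]]
```

View pics/w1.png

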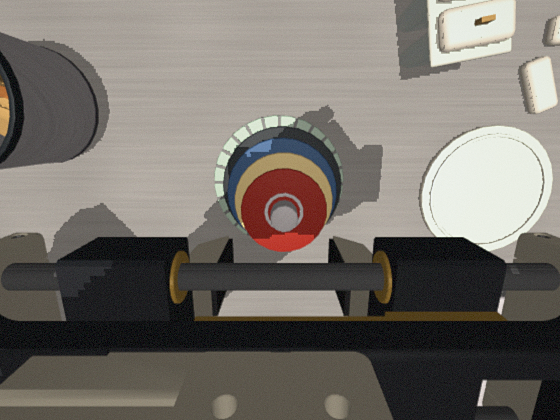

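Call:
carry_out:
  xyz:
    - [0, 0, 0]
    - [0, 0, 0]
  dr:
    - [0, 0, 0]
    - [0, 0, 0]

```text
time: 1.65
tool_pos: [345.9, -292.4, 248.7]
tcp_rot: [3.141, 0.0, -0.001]
contact_force: [0.0, -0.7, -0.1]
grip_width: 55.2
```

Run:
```python
from h import *
o=get_obs(); print(o["tool_pos"].round(1),o["tcp_rot"].round(4))
c=capture("wrist"); im=c["image"]; o=get_obs(); print(o["tool_pos"].round(1),o["tcp_rot"].round(4), c["pose"][:3,3])
# knob top: bright metallic low saturation in roi
m=mask(im,"red"); m[:150]=0;m[262:]=0; vs,us=np.nonzero(m)
keep=vs<225
hull=cv2.convexHull(np.c_[us,vs].astype(np.int32))[:,0]; hull=hull[hull[:,1]<230]
hp=onplane(c,hull[:,0],hull[:,1],126.); s=fixr(hp,40); print("red",np.round(circ(hp),1),s.x.round(1),np.std(s.fun))
g=cv2.cvtColor(im,cv2.COLOR_BGR2GRAY)
cv2.imwrite("pics/w2.png",cv2.resize(im[180:260,220:340],None,fx=6,fy=6,interpolation=0))
for k,z,R in (("cream",96,50),("blue",66,61)):
    m=mask(im,k); m[:125]=0;m[215:]=0;m[:,:210]=0;m[:,360:]=0; vs,us=np.nonzero(m)
    hull=cv2.convexHull(np.c_[us,vs].astype(np.int32))[:,0];hull=hull[hull[:,1]<200]; hp=onplane(c,hull[:,0],hull[:,1],z); s=fixr(hp,R); print(k,np.round(circ(hp),1),s.x.round(1),np.std(s.fun))
```

```text
[ 345.9 -292.4  248.7] [ 3.1412e+00  2.0000e-04 -1.1000e-03]
[ 345.7 -292.6  248.7] [ 3.1413e+00  3.0000e-04 -2.0000e-03] [ 414.9177479  -292.27881056  384.73944858]
red [ 3.502e+02 -2.933e+02  3.590e+01  1.000e-01] [ 345.9 -293.5] 0.16131720506061886
cream [ 3.488e+02 -2.931e+02  4.920e+01  1.000e-01] [ 347.8 -293. ] 0.3212476448288937
blue [ 3.515e+02 -2.917e+02  6.030e+01  2.000e-01] [ 350.6 -291.7] 0.3306340740974889
```

View pics/w2.png

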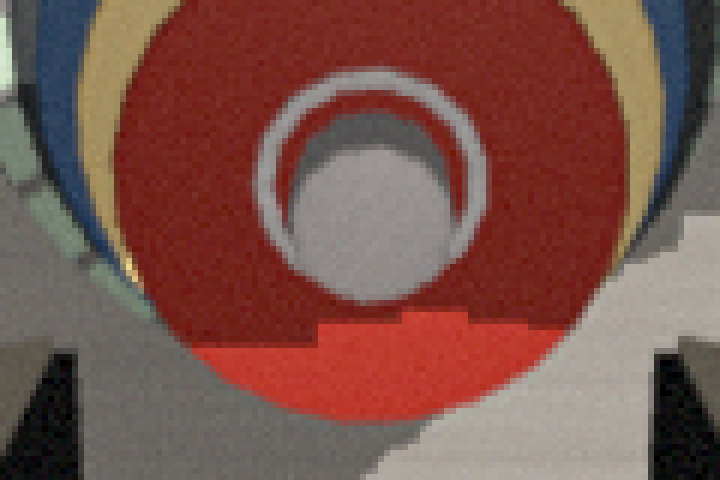

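Run:
```python
from h import *
c=capture("wrist");print(onplane(c,282.,217.2,150.)); print(get_obs()["tool_pos"])
```

```text
[ 346.38025153 -293.77969184]
[ 345.66427121 -292.69953569  248.69754913]
```

Wrist, scene and side all put the red knob at about (346.5,-293), with the TCP already above it. I'll descend to TCP z≈151 and grip.

Call:
carry_out:
  xyz:
    - [0.01, 0.01, 0.5]
    - [0, 0, 0.5]
    - [0, 0, 0.35]
    - [0, 0, 0.2]
    - [0, 0, 0.07]
    - [0, 0, 0]
  dr:
    - [0, 0, 0]
    - [0, 0, 0]
    - [0, 0, 0]
    - [0, 0, 0]
    - [0, 0, 0]
    - [0, 0, 0]

```text
time: 2.5
tool_pos: [347.0, -292.8, 151.8]
tcp_rot: [3.141, -0.0, -0.001]
contact_force: [0.2, 0.8, 0.5]
grip_width: 55.2
```

Call:
carry_out:
  xyz:
    - [0, 0, 0]
    - [0, 0, 0]
    - [0, 0, 0]
    - [0, 0, 0]
  dr:
    - [0, 0, 0]
    - [0, 0, 0]
    - [0, 0, 0]
    - [0, 0, 0]
  gripper: -1

```text
time: 3.0
tool_pos: [347.1, -292.4, 151.7]
tcp_rot: [3.141, -0.0, -0.0]
contact_force: [-0.4, -0.0, 0.6]
grip_width: 23.2
```

Call:
carry_out:
  xyz:
    - [0, 0, -0.15]
    - [0, 0, -0.4]
    - [0, 0, -0.5]
    - [0, -0.2, -0.2]
    - [0, -0.5, 0]
    - [0, -0.8, 0]
    - [0, -0.9, 0]
    - [0.1, -0.9, 0]
  dr:
    - [0, 0, 0]
    - [0, 0, 0]
    - [0, 0, 0]
    - [0, 0, 0]
    - [0, 0, 0]
    - [0, 0, 0]
    - [0, 0, 0]
    - [0, 0, 0]

```text
time: 4.0
tool_pos: [352.1, -92.1, 226.2]
tcp_rot: [-3.141, 0.001, -0.001]
contact_force: [1.0, -1.1, -0.9]
grip_width: 23.2
```

Call:
carry_out:
  xyz:
    - [0.1, -0.9, 0]
    - [0.1, -0.9, 0]
    - [0.1, -0.9, 0]
    - [0.1, -0.9, 0]
    - [0.1, -0.9, 0]
    - [0.1, -0.9, 0]
    - [0.08, -0.6, 0]
    - [0, -0.3, 0]
  dr:
    - [0, 0, 0]
    - [0, 0, 0]
    - [0, 0, 0]
    - [0, 0, 0]
    - [0, 0, 0]
    - [0, 0, 0]
    - [0, 0, 0]
    - [0, 0, 0]

```text
time: 5.0
tool_pos: [393.0, 285.2, 225.9]
tcp_rot: [3.141, 0.001, 0.002]
contact_force: [-0.5, 0.2, -0.3]
grip_width: 23.1
```

Call:
carry_out:
  xyz:
    - [0, 0, 0]
    - [0, 0, 0]
  dr:
    - [0, 0, 0]
    - [0, 0, 0]

```text
time: 5.25
tool_pos: [393.7, 282.6, 226.4]
tcp_rot: [3.141, 0.001, -0.001]
contact_force: [0.5, -0.1, -0.2]
grip_width: 23.3
```

Run:
```python
from h import *
print(get_obs()["tool_pos"].round(1))
for n in ("wrist","scene"):
    c=capture(n); cv2.imwrite(f"pics/a_{n}.png",c["image"])
```

```text
[393.7 282.6 226.4]
```

View pics/a_wrist.png

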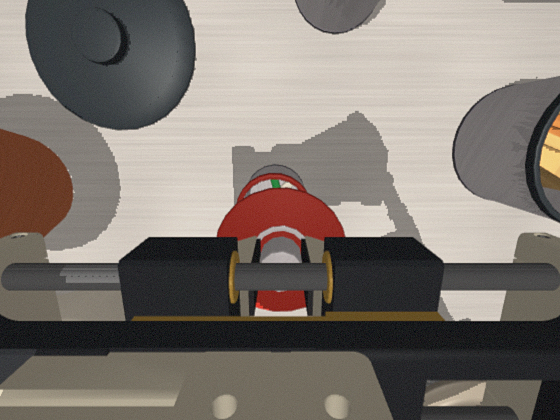

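View pics/a_scene.png

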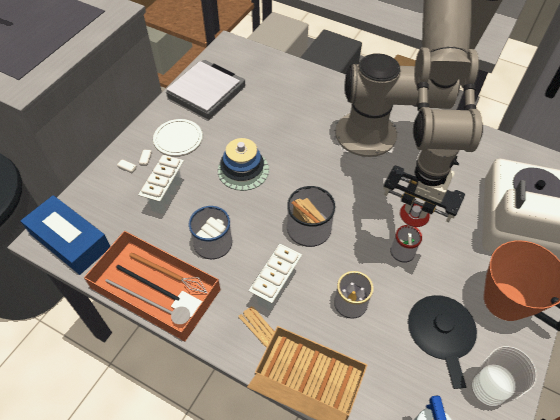

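Run:
```python
from h import *
def run(n,ztop,R,sel,tag,k="red"):
    c=capture(n); im=c["image"]; m=mask(im,k); x0,y0,x1,y1=sel; r=np.zeros_like(m); r[y0:y1,x0:x1]=1; m&=r
    nn,lab,st,ce=cv2.connectedComponentsWithStats(m)
    for i in np.argsort(-st[1:,4])[:3]+1:
        vs,us=np.nonzero(lab==i)
        if len(us)<25: continue
        h=cv2.convexHull(np.c_[us,vs].astype(np.int32))[:,0]; 
        h=h[(h[:,0]>x0)&(h[:,0]<x1-1)&(h[:,1]>y0)&(h[:,1]<y1-1)]
        hp=onplane(c,h[:,0],h[:,1],ztop); s=fixr(hp,R); print(n,tag,st[i].tolist(),np.round(circ(hp),1),s.x.round(1),np.std(s.fun).round(2))
run("wrist",201,40,(200,192,360,232),"lid")
run("wrist",90,36,(225,165,330,192),"can")
run("scene",201,40,(395,195,435,232),"lid")
run("side",201,40,(100,200,330,420),"lid")
c=capture("side"); cv2.imwrite("pics/a_side.png",c["image"])
```

```text
wrist lid [218, 192, 126, 40, 3843] [3.950e+02 2.827e+02 3.860e+01 1.000e-01] [392.8 282.6] 0.4
wrist can [242, 174, 65, 18, 519] [3.904e+02 2.892e+02 3.620e+01 1.000e-01] [390.7 289.2] 0.14
scene lid [397, 205, 33, 27, 312] [419.2 286.3  48.8   4.5] [402.3 284.3] 8.84
side lid [203, 306, 46, 42, 721] [386.7 285.1  37.3   1.5] [390.2 285.5] 4.21
side lid [222, 348, 30, 34, 142] [340.2 327.1  28.8   0.5] [352.8 325.4] 2.93
side lid [199, 320, 5, 7, 25] [420.5 304.4   4.7   0.5] [447.6 332.3] 2.29
```

View pics/a_side.png

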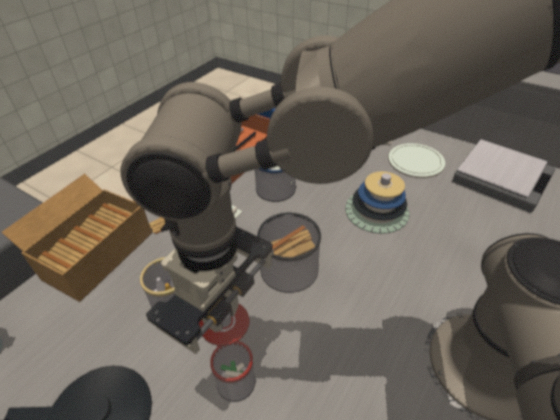

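Call:
carry_out:
  xyz:
    - [-0.06, -0.11, 0.2]
    - [0, 0, 0.4]
    - [0, 0, 0.3]
    - [0, 0, 0.12]
    - [0, 0, 0]
    - [0, 0, 0]
  dr:
    - [0, 0, 0]
    - [0, 0, 0]
    - [0, 0, 0]
    - [0, 0, 0]
    - [0, 0, 0]
    - [0, 0, 0]

```text
time: 6.35
tool_pos: [390.8, 290.5, 165.8]
tcp_rot: [-3.141, -0.001, -0.0]
contact_force: [0.1, -0.6, 0.0]
grip_width: 23.5
```

Run:
```python
from h import *
c=capture("wrist"); cv2.imwrite("pics/b_w.png",c["image"])
c=capture("scene"); cv2.imwrite("pics/b_s.png",cv2.resize(c["image"][170:290,340:480],None,fx=5,fy=5,interpolation=0))
print(get_obs()["tool_pos"])
```

```text
[390.83940743 290.4105899  165.90486762]
```

View pics/b_w.png

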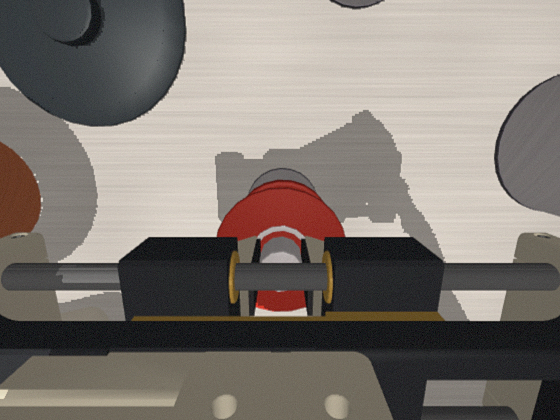

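View pics/b_s.png

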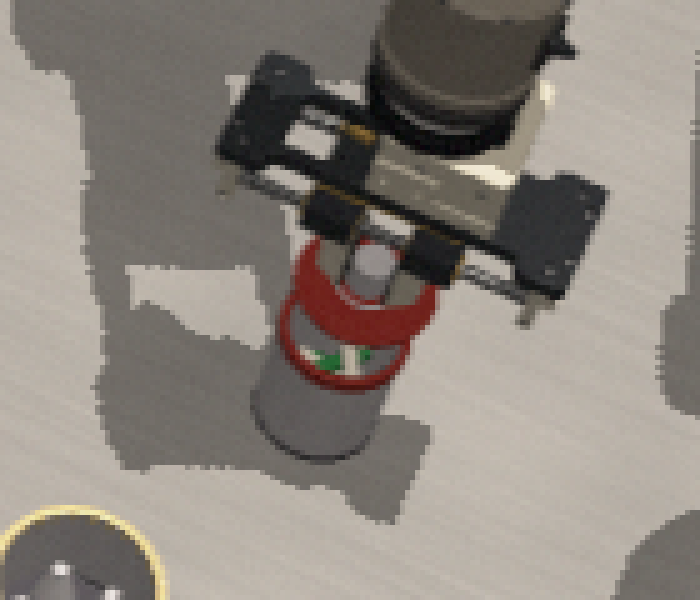

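Call:
carry_out:
  xyz:
    - [-0.015, 0.015, 0.1]
    - [0, 0, 0.2]
    - [0, 0, 0.2]
    - [0, 0, 0.12]
    - [0, 0, 0.08]
    - [0, 0, 0.04]
    - [0, 0, 0]
    - [0, 0, 0]
  dr:
    - [0, 0, 0]
    - [0, 0, 0]
    - [0, 0, 0]
    - [0, 0, 0]
    - [0, 0, 0]
    - [0, 0, 0]
    - [0, 0, 0]
    - [0, 0, 0]

```text
time: 7.45
tool_pos: [389.7, 289.4, 121.0]
tcp_rot: [-3.141, -0.0, -0.001]
contact_force: [0.1, 0.5, -0.3]
grip_width: 22.9
```

Run:
```python
from h import *
c=capture("scene"); cv2.imwrite("pics/b_s2.png",cv2.resize(c["image"][170:290,340:480],None,fx=5,fy=5,interpolation=0))
```

```text
(no output)
```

View pics/b_s2.png

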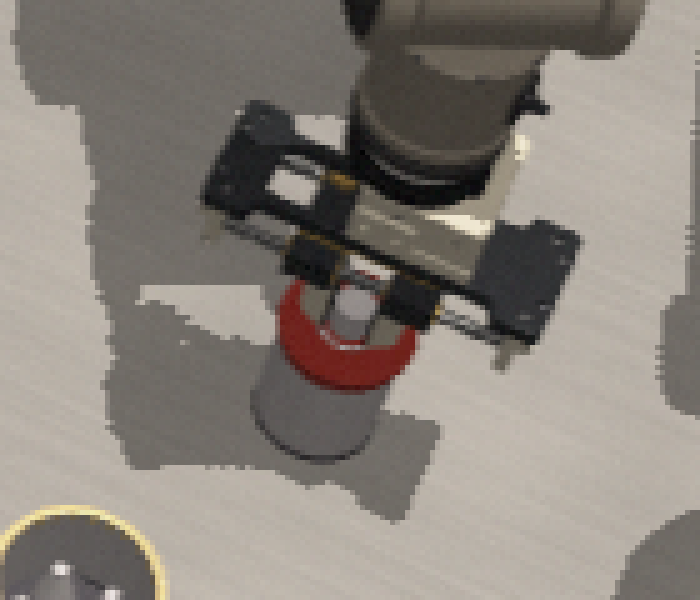

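Call:
carry_out:
  xyz:
    - [0, 0, 0]
    - [0, 0, 0]
    - [0, 0, 0]
    - [0, 0, 0]
    - [0, 0, -0.1]
    - [0, 0, -0.3]
    - [0, 0, -0.6]
    - [0, 0.2, -0.6]
  dr:
    - [0, 0, 0]
    - [0, 0, 0]
    - [0, 0, 0]
    - [0, 0, 0]
    - [0, 0, 0]
    - [0, 0, 0]
    - [0, 0, 0]
    - [0, 0, 0]
  gripper: 0.2

```text
time: 8.5
tool_pos: [389.5, 277.5, 218.2]
tcp_rot: [-3.141, -0.0, 0.0]
contact_force: [-0.2, -0.7, -0.1]
grip_width: 55.1
```

Call:
carry_out:
  xyz:
    - [0, 0.7, 0]
    - [-0.09, 1, 0]
    - [-0.1, 1, 0]
    - [-0.1, 1, 0]
    - [-0.1, 1, 0]
    - [-0.1, 1, 0]
    - [-0.1, 1, 0]
    - [-0.1, 1, 0]
  dr:
    - [0, 0, 0]
    - [0, 0, 0]
    - [0, 0, 0]
    - [0, 0, 0]
    - [0, 0, 0]
    - [0, 0, 0]
    - [0, 0, 0]
    - [0, 0, 0]

```text
time: 9.5
tool_pos: [347.5, -186.7, 217.6]
tcp_rot: [3.141, -0.001, -0.001]
contact_force: [0.6, 0.8, 0.1]
grip_width: 54.9
```

Call:
carry_out:
  xyz:
    - [0, 0.9, 0]
    - [0, 0.6, 0]
    - [0, 0.29, 0]
    - [0, 0, 0]
    - [0, 0, 0]
  dr:
    - [0, 0, 0]
    - [0, 0, 0]
    - [0, 0, 0]
    - [0, 0, 0]
    - [0, 0, 0]

```text
time: 10.12
tool_pos: [347.9, -290.7, 216.9]
tcp_rot: [-3.141, 0.0, 0.0]
contact_force: [0.4, -0.4, -0.6]
grip_width: 54.8
```

```bash
cat >> h.py <<'E'
def wfit(n,k,z,R,sel,tag=""):
    c=capture(n); im=c["image"]; m=mask(im,k); x0,y0,x1,y1=sel; r=np.zeros_like(m); r[y0:y1,x0:x1]=1; m&=r
    nn,lab,st,ce=cv2.connectedComponentsWithStats(m); i=1+np.argmax(st[1:,4])
    vs,us=np.nonzero(lab==i); h=cv2.convexHull(np.c_[us,vs].astype(np.int32))[:,0]
    h=h[(h[:,0]>x0)&(h[:,0]<x1-1)&(h[:,1]>y0)&(h[:,1]<y1-1)]
    hp=onplane(c,h[:,0],h[:,1],z); s=fixr(hp,R); print(n,k,tag,st[i].tolist(),np.round(circ(hp),1),s.x.round(1),np.std(s.fun).round(2))
    return c
E
python3 - <<'E'
from h import *
print(get_obs()["tool_pos"].round(1),get_obs()["grip_width"])
c=wfit("wrist","cream",96,50,(200,100,370,225))
cv2.imwrite("pics/c_w.png",c["image"])
c=capture("scene"); cv2.imwrite("pics/c_s.png",c["image"])
E
```

```text
[ 347.9 -290.7  216.9] 54.796859573099226
wrist cream  [230, 156, 108, 69, 5171] [ 3.489e+02 -2.932e+02  4.910e+01  1.000e-01] [ 347.8 -293.2] 0.45
```

View pics/c_w.png

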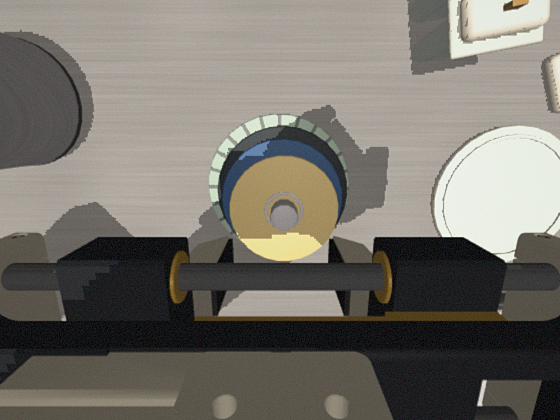

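View pics/c_s.png

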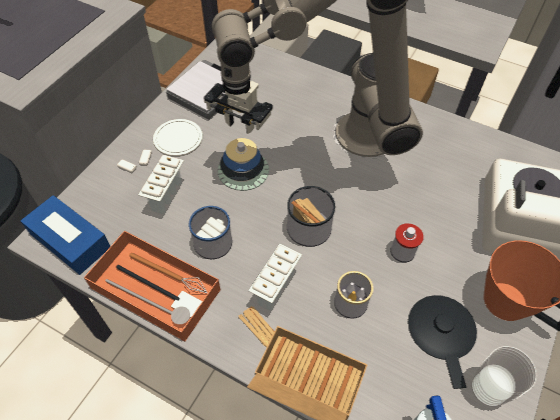

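The red lid is on its canister at (408,235). The cream knob is at about (348.3,-293).

Call:
carry_out:
  xyz:
    - [0.01, 0.035, 0.3]
    - [0, 0, 0.5]
    - [0, 0, 0.4]
    - [0, 0, 0.25]
    - [0, 0, 0.11]
    - [0, 0, 0.03]
    - [0, 0, 0]
  dr:
    - [0, 0, 0]
    - [0, 0, 0]
    - [0, 0, 0]
    - [0, 0, 0]
    - [0, 0, 0]
    - [0, 0, 0]
    - [0, 0, 0]

```text
time: 11.1
tool_pos: [348.8, -294.2, 122.0]
tcp_rot: [3.141, -0.001, -0.0]
contact_force: [-0.3, -0.4, -0.1]
grip_width: 54.9
```

Call:
carry_out:
  xyz:
    - [0, 0, 0]
    - [0, 0, 0]
    - [0, 0, 0]
    - [0, 0, 0]
  dr:
    - [0, 0, 0]
    - [0, 0, 0]
    - [0, 0, 0]
    - [0, 0, 0]
  gripper: -1

```text
time: 11.6
tool_pos: [348.5, -294.2, 121.6]
tcp_rot: [3.141, -0.0, -0.001]
contact_force: [-0.4, 0.3, 0.9]
grip_width: 23.4
```

Call:
carry_out:
  xyz:
    - [0, 0, -0.15]
    - [0, 0, -0.4]
    - [0, 0, -0.6]
    - [0, 0, -0.6]
    - [0.1, -0.2, -0.05]
    - [0.3, -0.6, 0]
    - [0.4, -0.8, 0]
    - [0.4, -0.8, 0]
  dr:
    - [0, 0, 0]
    - [0, 0, 0]
    - [0, 0, 0]
    - [0, 0, 0]
    - [0, 0, 0]
    - [0, 0, 0]
    - [0, 0, 0]
    - [0, 0, 0]

```text
time: 12.6
tool_pos: [420.6, -148.1, 228.7]
tcp_rot: [-3.141, 0.001, -0.001]
contact_force: [1.3, -0.5, -1.3]
grip_width: 23.3
```

Call:
carry_out:
  xyz:
    - [0.4, -0.8, 0]
    - [0.4, -0.8, 0]
    - [0.4, -0.8, 0]
    - [0.4, -0.8, 0]
    - [0.4, -0.8, 0]
    - [0.4, -0.8, 0]
    - [0.4, -0.8, 0]
    - [0.17, -0.4, 0]
  dr:
    - [0, 0, 0]
    - [0, 0, 0]
    - [0, 0, 0]
    - [0, 0, 0]
    - [0, 0, 0]
    - [0, 0, 0]
    - [0, 0, 0]
    - [0, 0, 0]

```text
time: 13.6
tool_pos: [598.6, 212.8, 227.6]
tcp_rot: [3.141, 0.002, 0.002]
contact_force: [1.2, -0.3, -0.5]
grip_width: 23.0
```

Call:
carry_out:
  xyz:
    - [0.1, -0.2, 0]
    - [0, 0, 0]
    - [0, 0, 0]
    - [0, 0, 0]
  dr:
    - [0, 0, 0]
    - [0, 0, 0]
    - [0, 0, 0]
    - [0, 0, 0]

```text
time: 14.1
tool_pos: [604.8, 220.6, 229.8]
tcp_rot: [3.141, -0.0, -0.002]
contact_force: [0.0, -0.6, -0.9]
grip_width: 23.3
```

Run:
```python
from h import *
print(get_obs()["tool_pos"].round(1))
c=capture("wrist"); cv2.imwrite("pics/d_w.png",c["image"])
```

```text
[604.8 220.6 229.8]
```

View pics/d_w.png

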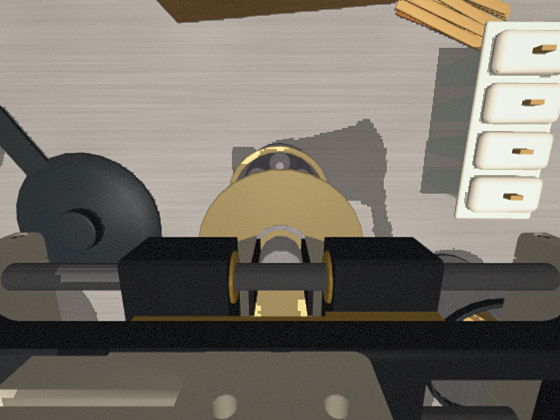

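Run:
```python
from h import *
wfit("wrist","cream",204,50,(180,190,375,234),"lid")
wfit("wrist","cream",100,46,(225,135,335,172),"can")
print(get_obs()["tool_pos"].round(1))
```

```text
wrist cream lid [199, 190, 163, 44, 6092] [6.060e+02 2.209e+02 4.890e+01 1.000e-01] [603.9 220.9] 0.33
wrist cream can [235, 146, 88, 26, 604] [6.163e+02 2.227e+02 4.650e+01 1.000e-01] [617.  222.7] 0.15
[605.  221.  229.8]
```

Call:
carry_out:
  xyz:
    - [0.1, -0.02, 0.1]
    - [0.09, -0.01, 0.3]
    - [0, 0, 0.35]
    - [0, 0, 0.2]
    - [0, 0, 0.05]
    - [0, 0, 0]
    - [0, 0, 0]
  dr:
    - [0, 0, 0]
    - [0, 0, 0]
    - [0, 0, 0]
    - [0, 0, 0]
    - [0, 0, 0]
    - [0, 0, 0]
    - [0, 0, 0]

```text
time: 15.12
tool_pos: [616.8, 223.6, 170.3]
tcp_rot: [-3.141, -0.002, -0.0]
contact_force: [0.5, -0.5, -0.7]
grip_width: 23.1
```

Run:
```python
from h import *
c=capture("wrist"); cv2.imwrite("pics/e_w.png",c["image"])
wfit("wrist","cream",145,50,(180,190,375,234),"lid")
c=capture("scene"); cv2.imwrite("pics/e_s.png",cv2.resize(c["image"][220:340,290:430],None,fx=5,fy=5,interpolation=0))
```

```text
wrist cream lid [199, 190, 163, 44, 6094] [6.180e+02 2.238e+02 4.880e+01 1.000e-01] [615.8 223.8] 0.36
```

View pics/e_s.png

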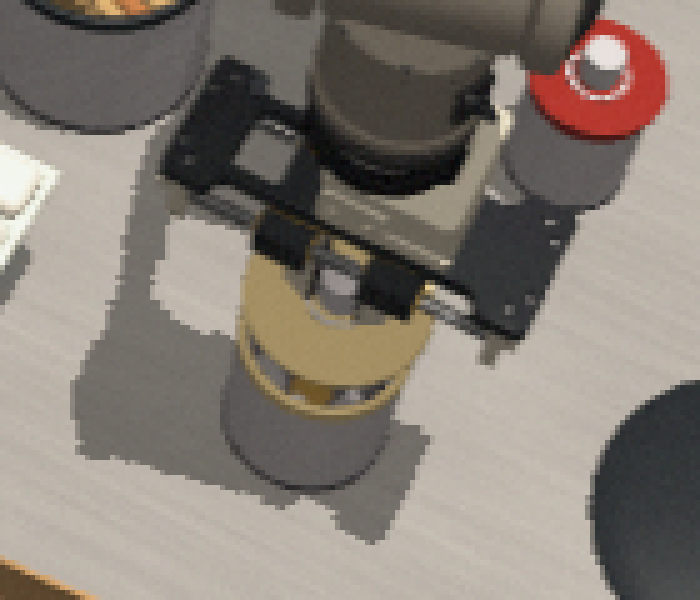

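Call:
carry_out:
  xyz:
    - [0, 0.015, 0.1]
    - [0, 0, 0.2]
    - [0, 0, 0.15]
    - [0, 0, 0.1]
    - [0, 0, 0.07]
    - [0, 0, 0.03]
    - [0, 0, 0]
    - [0, 0, 0]
  dr:
    - [0, 0, 0]
    - [0, 0, 0]
    - [0, 0, 0]
    - [0, 0, 0]
    - [0, 0, 0]
    - [0, 0, 0]
    - [0, 0, 0]
    - [0, 0, 0]

```text
time: 16.27
tool_pos: [616.5, 222.6, 130.8]
tcp_rot: [-3.142, -0.001, -0.0]
contact_force: [-0.2, 0.6, 0.5]
grip_width: 23.1
```

Run:
```python
from h import *
c=capture("scene"); cv2.imwrite("pics/e_s2.png",cv2.resize(c["image"][220:340,290:430],None,fx=5,fy=5,interpolation=0))
```

```text
(no output)
```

View pics/e_s2.png

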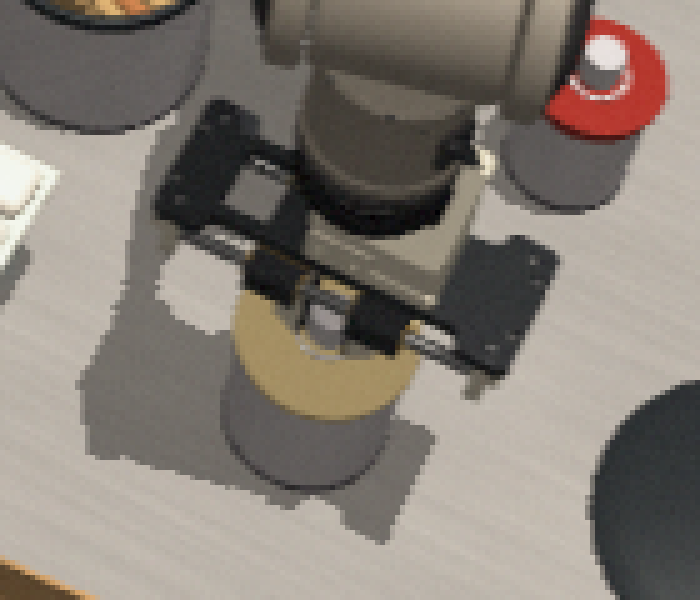

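Call:
carry_out:
  xyz:
    - [0, 0, 0]
    - [0, 0, 0]
    - [0, 0, 0]
    - [0, 0, 0]
    - [0, 0, -0.1]
    - [0, 0, -0.3]
    - [0, 0, -0.6]
    - [-0.1, 0.2, -0.5]
  dr:
    - [0, 0, 0]
    - [0, 0, 0]
    - [0, 0, 0]
    - [0, 0, 0]
    - [0, 0, 0]
    - [0, 0, 0]
    - [0, 0, 0]
    - [0, 0, 0]
  gripper: 0.2

```text
time: 17.32
tool_pos: [610.6, 211.1, 222.1]
tcp_rot: [-3.141, -0.001, 0.0]
contact_force: [1.0, -0.7, -0.2]
grip_width: 55.3
```

Call:
carry_out:
  xyz:
    - [-0.4, 0.7, 0]
    - [-0.45, 0.85, 0]
    - [-0.45, 0.85, 0]
    - [-0.45, 0.85, 0]
    - [-0.45, 0.85, 0]
    - [-0.45, 0.85, 0]
    - [-0.45, 0.85, 0]
    - [-0.45, 0.85, 0]
  dr:
    - [0, 0, 0]
    - [0, 0, 0]
    - [0, 0, 0]
    - [0, 0, 0]
    - [0, 0, 0]
    - [0, 0, 0]
    - [0, 0, 0]
    - [0, 0, 0]

```text
time: 18.32
tool_pos: [396.3, -189.9, 221.3]
tcp_rot: [3.141, -0.001, -0.0]
contact_force: [1.2, -0.6, -1.2]
grip_width: 55.2
```

Call:
carry_out:
  xyz:
    - [-0.45, 0.85, 0]
    - [-0.25, 0.6, 0]
    - [-0.08, 0.28, 0]
    - [0, 0, 0]
    - [0, 0, 0]
    - [0, 0, 0]
  dr:
    - [0, 0, 0]
    - [0, 0, 0]
    - [0, 0, 0]
    - [0, 0, 0]
    - [0, 0, 0]
    - [0, 0, 0]

```text
time: 19.08
tool_pos: [350.8, -290.9, 220.6]
tcp_rot: [-3.141, -0.0, 0.001]
contact_force: [0.4, 0.1, 0.2]
grip_width: 54.7
```

Run:
```python
from h import *
print(get_obs()["tool_pos"].round(1),get_obs()["grip_width"])
c=wfit("wrist","blue",66,61,(200,100,370,225))
cv2.imwrite("pics/f_w.png",c["image"])
c=capture("scene"); cv2.imwrite("pics/f_s.png",c["image"])
```

```text
[ 350.8 -290.9  220.6] 54.72627666983804
wrist blue  [222, 142, 119, 83, 7305] [ 3.513e+02 -2.916e+02  6.050e+01  2.000e-01] [ 350.7 -291.7] 0.31
```

View pics/f_w.png

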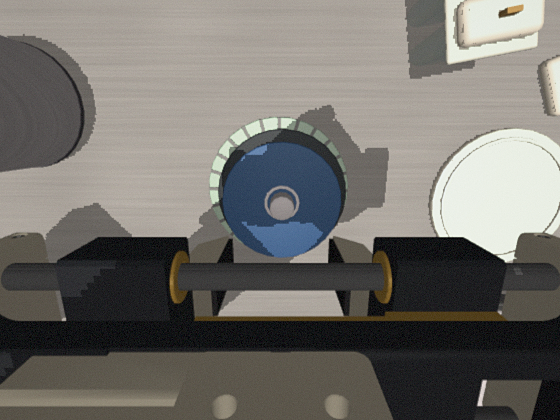

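View pics/f_s.png

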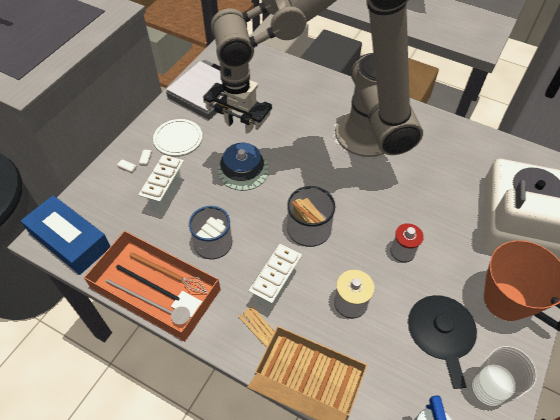

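Cream is closed. The blue lid is at (351,-291.7).

Call:
carry_out:
  xyz:
    - [0.005, 0.015, 0.3]
    - [0, 0, 0.6]
    - [0, 0, 0.6]
    - [0, 0, 0.35]
    - [0, 0, 0.2]
    - [0, 0, 0.08]
    - [0, 0, 0.02]
    - [0, 0, 0]
  dr:
    - [0, 0, 0]
    - [0, 0, 0]
    - [0, 0, 0]
    - [0, 0, 0]
    - [0, 0, 0]
    - [0, 0, 0]
    - [0, 0, 0]
    - [0, 0, 0]

```text
time: 20.18
tool_pos: [350.9, -293.3, 92.1]
tcp_rot: [3.141, -0.001, -0.0]
contact_force: [0.4, -0.2, 0.4]
grip_width: 55.4
```

Call:
carry_out:
  xyz:
    - [0, 0, 0]
    - [0, 0, 0]
    - [0, 0, 0]
    - [0, 0, 0]
  dr:
    - [0, 0, 0]
    - [0, 0, 0]
    - [0, 0, 0]
    - [0, 0, 0]
  gripper: -1

```text
time: 20.68
tool_pos: [350.6, -293.0, 91.6]
tcp_rot: [3.142, -0.0, -0.001]
contact_force: [-0.2, 1.5, 1.0]
grip_width: 23.0
```

Call:
carry_out:
  xyz:
    - [0, 0, -0.15]
    - [0, 0, -0.4]
    - [0, 0, -0.6]
    - [0, 0, -0.6]
    - [0, 0, -0.45]
    - [0.2, -0.05, -0.1]
    - [0.5, -0.13, 0]
    - [0.7, -0.19, 0]
  dr:
    - [0, 0, 0]
    - [0, 0, 0]
    - [0, 0, 0]
    - [0, 0, 0]
    - [0, 0, 0]
    - [0, 0, 0]
    - [0, 0, 0]
    - [0, 0, 0]

```text
time: 21.68
tool_pos: [435.4, -270.3, 228.8]
tcp_rot: [-3.141, 0.001, -0.002]
contact_force: [-0.2, -0.5, -1.6]
grip_width: 23.1
```

Call:
carry_out:
  xyz:
    - [0.8, -0.21, 0]
    - [0.8, -0.21, 0]
    - [0.7, -0.2, 0]
    - [0.5, -0.13, 0]
    - [0.27, -0.08, 0]
    - [0.1, -0.02, 0]
    - [0, 0, 0]
    - [0, 0, 0]
  dr:
    - [0, 0, 0]
    - [0, 0, 0]
    - [0, 0, 0]
    - [0, 0, 0]
    - [0, 0, 0]
    - [0, 0, 0]
    - [0, 0, 0]
    - [0, 0, 0]

```text
time: 22.68
tool_pos: [624.2, -220.1, 229.4]
tcp_rot: [-3.142, 0.001, -0.001]
contact_force: [-0.8, -0.3, -0.7]
grip_width: 23.2
```

Run:
```python
from h import *
print(get_obs()["tool_pos"].round(1))
c=capture("wrist"); cv2.imwrite("pics/g_w.png",c["image"])
c=capture("scene"); cv2.imwrite("pics/g_s.png",c["image"])
```

```text
[ 624.2 -220.1  229.4]
```

View pics/g_w.png

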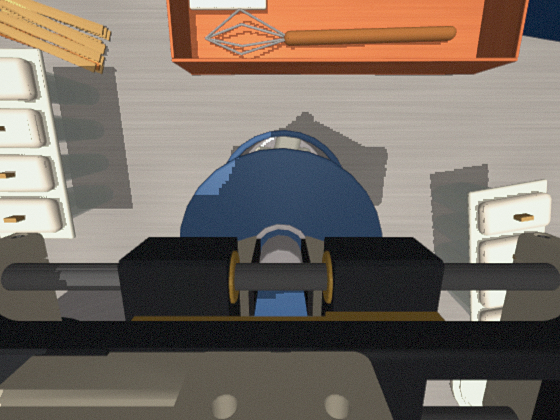

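Run:
```python
from h import *
wfit("wrist","blue",203.7,61,(170,175,390,236),"lid")
c=wfit("wrist","blue",110,57,(225,120,340,151),"can")
cv2.imwrite("pics/g2.png",cv2.resize(c["image"][110:250,170:390],None,fx=3.5,fy=3.5,interpolation=0))
```

```text
wrist blue lid [181, 175, 201, 61, 10559] [ 6.252e+02 -2.200e+02  6.000e+01  1.000e-01] [ 623.3 -219.9] 0.33
wrist blue can [236, 131, 93, 20, 530] [ 6.375e+02 -2.219e+02  5.780e+01  1.000e-01] [ 638.3 -221.9] 0.11
```

View pics/g2.png

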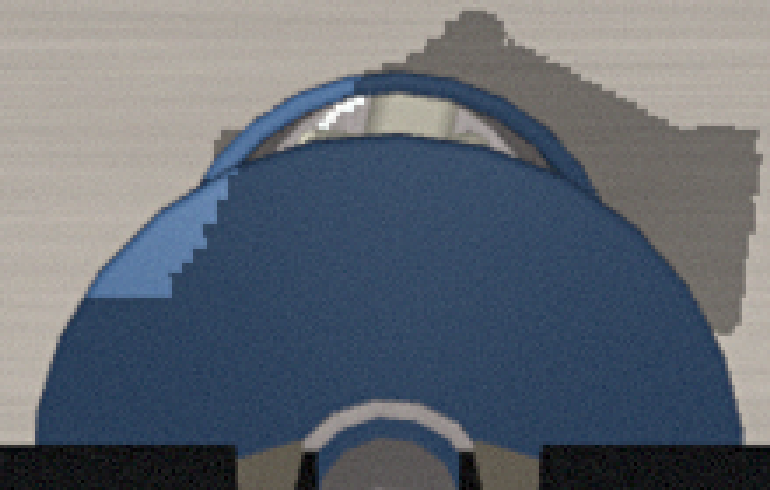

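Call:
carry_out:
  xyz:
    - [0.12, 0.01, 0.1]
    - [0.11, 0.01, 0.3]
    - [0, 0, 0.25]
    - [0, 0, 0.1]
    - [0, 0, 0.04]
    - [0, 0, 0]
    - [0, 0, 0]
  dr:
    - [0, 0, 0]
    - [0, 0, 0]
    - [0, 0, 0]
    - [0, 0, 0]
    - [0, 0, 0]
    - [0, 0, 0]
    - [0, 0, 0]

```text
time: 23.75
tool_pos: [638.9, -221.2, 182.8]
tcp_rot: [3.141, -0.001, -0.001]
contact_force: [0.8, 1.1, -1.2]
grip_width: 22.9
```

Run:
```python
from h import *
c=capture("wrist"); cv2.imwrite("pics/h_w.png",cv2.resize(c["image"][110:250,170:390],None,fx=3.5,fy=3.5,interpolation=0))
c=capture("scene"); cv2.imwrite("pics/h_s.png",cv2.resize(c["image"][160:280,130:290],None,fx=5,fy=5,interpolation=0))
```

```text
(no output)
```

View pics/h_s.png

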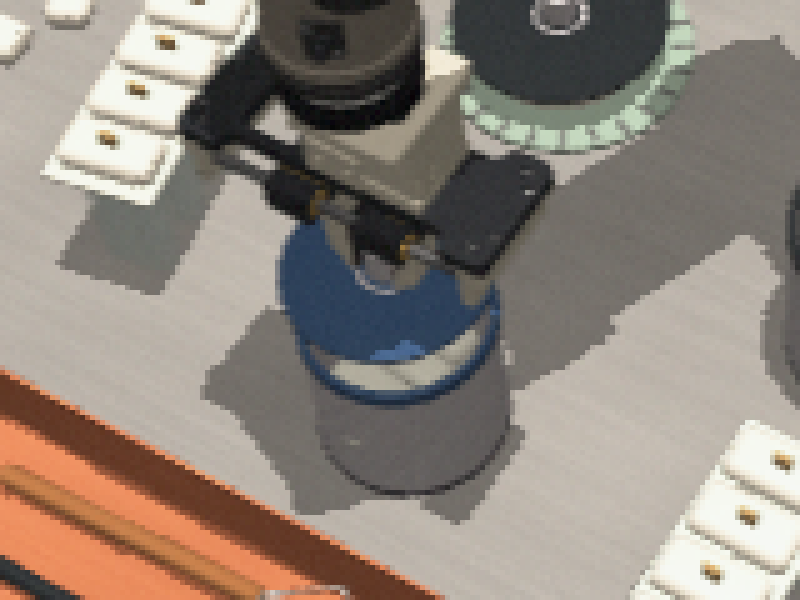

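View pics/h_w.png

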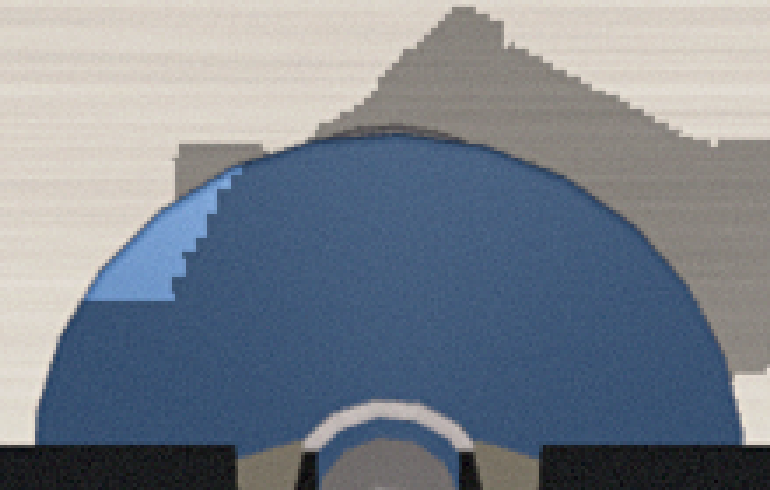

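Call:
carry_out:
  xyz:
    - [0, 0, 0.1]
    - [0, 0, 0.2]
    - [0, 0, 0.15]
    - [0, 0, 0.12]
    - [0, 0, 0.08]
    - [0, 0, 0.04]
    - [0, 0, 0.01]
    - [0, 0, 0]
  dr:
    - [0, 0, 0]
    - [0, 0, 0]
    - [0, 0, 0]
    - [0, 0, 0]
    - [0, 0, 0]
    - [0, 0, 0]
    - [0, 0, 0]
    - [0, 0, 0]

```text
time: 24.85
tool_pos: [638.7, -221.1, 140.7]
tcp_rot: [3.141, -0.0, -0.0]
contact_force: [-2.0, 0.6, 2.9]
grip_width: 23.2
```

Run:
```python
from h import *
c=capture("scene"); cv2.imwrite("pics/h_s2.png",cv2.resize(c["image"][160:280,130:290],None,fx=5,fy=5,interpolation=0))
```

```text
(no output)
```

View pics/h_s2.png

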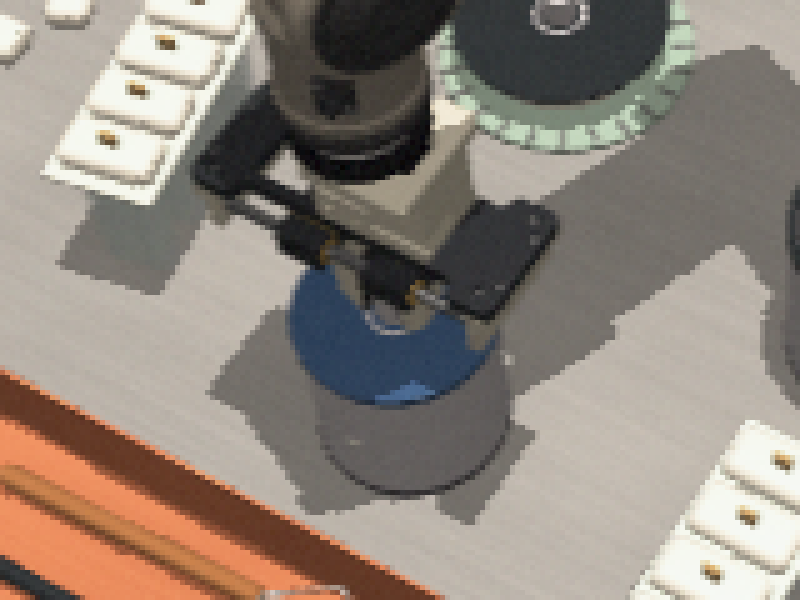

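Call:
carry_out:
  xyz:
    - [0, 0, 0]
    - [0, 0, 0]
    - [0, 0, 0]
    - [0, 0, 0]
    - [0, 0, -0.1]
    - [0, 0, -0.3]
    - [0, 0, -0.6]
    - [-0.2, 0.05, -0.4]
  dr:
    - [0, 0, 0]
    - [0, 0, 0]
    - [0, 0, 0]
    - [0, 0, 0]
    - [0, 0, 0]
    - [0, 0, 0]
    - [0, 0, 0]
    - [0, 0, 0]
  gripper: 0.2

```text
time: 25.9
tool_pos: [627.2, -224.2, 227.2]
tcp_rot: [3.14, -0.003, 0.0]
contact_force: [-0.3, -0.7, -0.1]
grip_width: 55.2
```

Call:
carry_out:
  xyz:
    - [-0.6, 0.15, 0]
    - [-0.85, 0.21, 0]
    - [-0.9, 0.22, 0]
    - [-0.9, 0.22, 0]
    - [-0.7, 0.17, 0]
    - [-0.43, 0.1, 0]
    - [-0.2, 0.05, 0]
    - [0, 0, 0]
  dr:
    - [0, 0, 0]
    - [0, 0, 0]
    - [0, 0, 0]
    - [0, 0, 0]
    - [0, 0, 0]
    - [0, 0, 0]
    - [0, 0, 0]
    - [0, 0, 0]

```text
time: 26.9
tool_pos: [351.5, -291.4, 224.7]
tcp_rot: [3.141, -0.001, -0.002]
contact_force: [0.7, 0.1, -0.5]
grip_width: 55.0
```

Call:
carry_out:
  xyz:
    - [0, 0, 0]
    - [0, 0, 0]
  dr:
    - [0, 0, 0]
    - [0, 0, 0]

```text
time: 27.15
tool_pos: [352.5, -290.9, 224.0]
tcp_rot: [-3.142, -0.0, 0.001]
contact_force: [0.3, 0.6, -0.5]
grip_width: 54.9
```

Run:
```python
from h import *
print(get_obs()["tool_pos"].round(1),get_obs()["grip_width"])
c=capture("wrist"); cv2.imwrite("pics/i_w.png",c["image"])
cv2.imwrite("pics/i_w2.png",cv2.resize(c["image"][110:280,180:390],None,fx=3.5,fy=3.5,interpolation=0))
c=capture("scene"); cv2.imwrite("pics/i_s.png",c["image"])
```

```text
[ 352.5 -290.9  224. ] 54.9221003301862
```

View pics/i_w2.png

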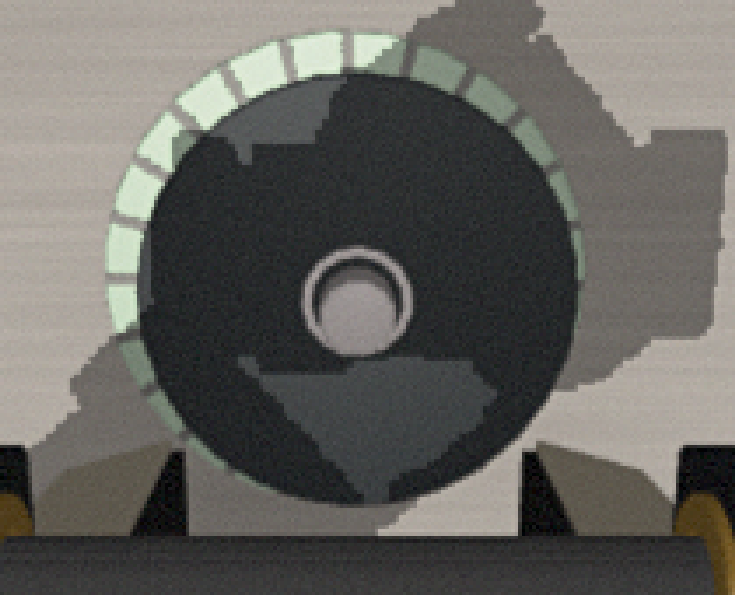

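View pics/i_s.png

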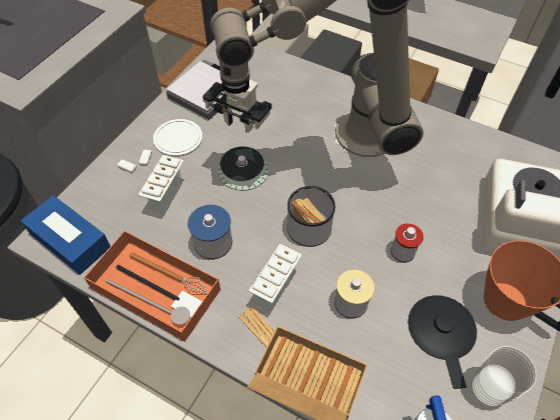

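Run:
```python
from h import *
c=capture("wrist"); print(get_obs()["tool_pos"].round(1), onplane(c,282.1,192.4,36.),onplane(c,282.3,198.6,60.))
e=[(137,285),(578,275),(357,72),(375,505)]
u=np.array([a/3.5+180 for a,b in e]);v=np.array([b/3.5+110 for a,b in e]);print(onplane(c,u,v,36.),np.round(circ(onplane(c,u,v,36.)),1))
```

```text
[ 352.2 -291.   223.9] [ 356.11947486 -292.59317058] [ 354.31570196 -292.6795369 ]
[[ 357.21483485 -221.59985687]
 [ 360.52401538 -363.48022708]
 [ 423.49415858 -292.37181991]
 [ 280.89464472 -298.74030912]] [ 3.521e+02 -2.927e+02  7.140e+01  1.000e-01]
```

Run:
```python
from h import *
c=capture("scene")
for p in [(160,155),(181,160),(159,200),(139,192)]: print(p,onplane(c,float(p[0]),float(p[1]),120.).round())
```

```text
(160, 155) [ 508. -485.]
(181, 160) [ 493. -417.]
(159, 200) [ 649. -385.]
(139, 192) [ 654. -453.]
```

Mould_b spans x of about 493–654, well away from the stack. Next I'll descend to the charcoal knob.

Call:
carry_out:
  xyz:
    - [0.01, 0.02, 0.4]
    - [0, 0, 0.7]
    - [0, 0, 0.7]
    - [0, 0, 0.45]
    - [0, 0, 0.25]
    - [0, 0, 0.14]
    - [0, 0, 0.06]
    - [0, 0, 0]
  dr:
    - [0, 0, 0]
    - [0, 0, 0]
    - [0, 0, 0]
    - [0, 0, 0]
    - [0, 0, 0]
    - [0, 0, 0]
    - [0, 0, 0]
    - [0, 0, 0]

```text
time: 28.35
tool_pos: [352.6, -292.5, 62.4]
tcp_rot: [3.141, -0.0, -0.0]
contact_force: [0.5, -0.8, 0.4]
grip_width: 54.9
```

Call:
carry_out:
  xyz:
    - [0, 0, 0]
    - [0, 0, 0]
    - [0, 0, 0]
    - [0, 0, 0]
  dr:
    - [0, 0, 0]
    - [0, 0, 0]
    - [0, 0, 0]
    - [0, 0, 0]
  gripper: -1

```text
time: 28.85
tool_pos: [352.4, -292.4, 62.3]
tcp_rot: [3.141, -0.0, -0.0]
contact_force: [0.9, -0.6, 1.4]
grip_width: 23.1
```

Call:
carry_out:
  xyz:
    - [0, 0, -0.15]
    - [0, 0, -0.4]
    - [0, 0, -0.6]
    - [0, 0, -0.7]
    - [0, 0, -0.6]
    - [0, -0.1, -0.3]
    - [0.05, -0.3, -0.13]
    - [0.2, -0.5, 0]
  dr:
    - [0, 0, 0]
    - [0, 0, 0]
    - [0, 0, 0]
    - [0, 0, 0]
    - [0, 0, 0]
    - [0, 0, 0]
    - [0, 0, 0]
    - [0, 0, 0]

```text
time: 29.85
tool_pos: [367.2, -237.4, 235.2]
tcp_rot: [3.141, -0.0, -0.002]
contact_force: [0.7, 0.1, -2.1]
grip_width: 22.8
```

Call:
carry_out:
  xyz:
    - [0.2, -0.75, 0]
    - [0.2, -0.85, 0]
    - [0.2, -0.85, 0]
    - [0.2, -0.7, 0]
    - [0.2, -0.5, 0]
    - [0.13, -0.3, 0]
    - [0, -0.13, 0]
    - [0, 0, 0]
  dr:
    - [0, 0, 0]
    - [0, 0, 0]
    - [0, 0, 0]
    - [0, 0, 0]
    - [0, 0, 0]
    - [0, 0, 0]
    - [0, 0, 0]
    - [0, 0, 0]

```text
time: 30.85
tool_pos: [434.6, 6.9, 234.5]
tcp_rot: [-3.142, 0.001, 0.001]
contact_force: [-0.8, 0.2, -1.2]
grip_width: 23.1
```

Call:
carry_out:
  xyz:
    - [0, 0, 0]
    - [0, 0, 0]
  dr:
    - [0, 0, 0]
    - [0, 0, 0]

```text
time: 31.1
tool_pos: [435.2, 5.8, 234.9]
tcp_rot: [3.141, 0.0, -0.002]
contact_force: [0.1, 0.2, -1.3]
grip_width: 23.4
```

Run:
```python
from h import *
print(get_obs()["tool_pos"].round(1))
c=capture("wrist"); np.savez("gw.npz",**c); cv2.imwrite("pics/j_w.png",cv2.resize(c["image"][80:250,140:420],None,fx=2.8,fy=2.8,interpolation=0))
c=capture("scene"); cv2.imwrite("pics/j_s.png",c["image"])
```

```text
[435.2   5.8 234.9]
```

View pics/j_w.png

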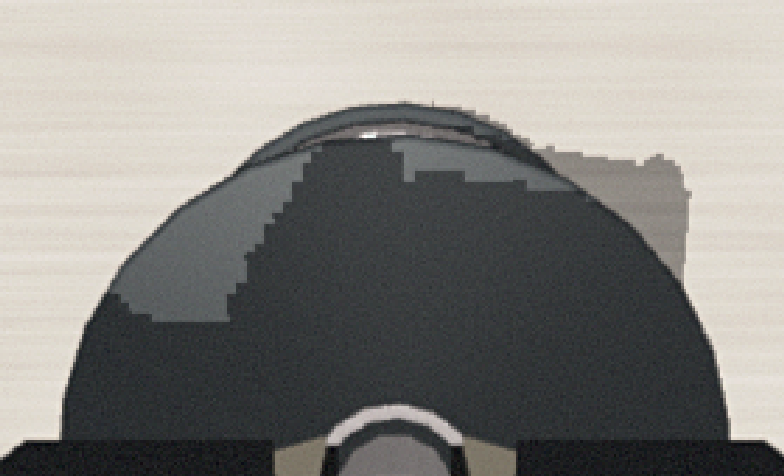

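View pics/j_s.png

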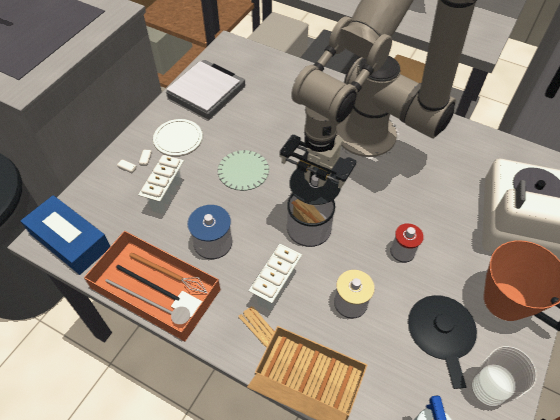

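Run:
```python
from h import *
c=dict(np.load("gw.npz")); V=c["image"].max(2)
print(V[110:125,280].tolist())
def top(cols,th,v0=100,v1=236): return np.array([(u,v0+np.argmax(V[v0:v1,u]<th)-.5) for u in cols],float)
a=top(range(230,319),105); p=onplane(c,a[:,0],a[:,1],120.); s=fixr(p,68); print("can",np.round(circ(p),1),s.x.round(1),np.std(s.fun).round(2))
a=top(range(230,296),115); p=onplane(c,a[:,0],a[:,1],120.); s=fixr(p,68); print("can",np.round(circ(p),1),s.x.round(1),np.std(s.fun).round(2))
b=top(list(range(166,220))+list(range(352,399)),75); b=b[b[:,1]<230]
b=top(list(range(166,220)),130).tolist()+top(list(range(352,399)),75).tolist(); b=np.array(b)
p=onplane(c,b[:,0],b[:,1],208.6); s=fixr(p,72); print("lid",np.round(circ(p),1),s.x.round(1),np.std(s.fun).round(2))
```

```text
[225, 226, 224, 223, 225, 232, 217, 80, 81, 98, 97, 95, 74, 63, 117]
can [4.47e+02 5.10e+00 7.01e+01 3.00e-01] [449.1   5.3] 0.29
can [4.486e+02 5.700e+00 6.840e+01 3.000e-01] [449.    5.8] 0.27
lid [4.363e+02 6.200e+00 7.050e+01 2.000e-01] [434.2   6.2] 0.34
```

Call:
carry_out:
  xyz:
    - [0.13, -0.005, 0.1]
    - [0.12, 0, 0.3]
    - [0, 0, 0.2]
    - [0, 0, 0.1]
    - [0, 0, 0.05]
    - [0, 0, 0]
    - [0, 0, 0]
  dr:
    - [0, 0, 0]
    - [0, 0, 0]
    - [0, 0, 0]
    - [0, 0, 0]
    - [0, 0, 0]
    - [0, 0, 0]
    - [0, 0, 0]

```text
time: 32.08
tool_pos: [450.5, 6.6, 190.3]
tcp_rot: [3.141, -0.001, -0.001]
contact_force: [0.5, 0.2, -1.4]
grip_width: 23.1
```

Run:
```python
from h import *
c=capture("wrist"); cv2.imwrite("pics/k_w.png",cv2.resize(c["image"][80:250,140:420],None,fx=2.8,fy=2.8,interpolation=0))
c=capture("scene"); cv2.imwrite("pics/k_s.png",cv2.resize(c["image"][130:260,240:390],None,fx=4.5,fy=4.5,interpolation=0))
```

```text
(no output)
```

View pics/k_s.png

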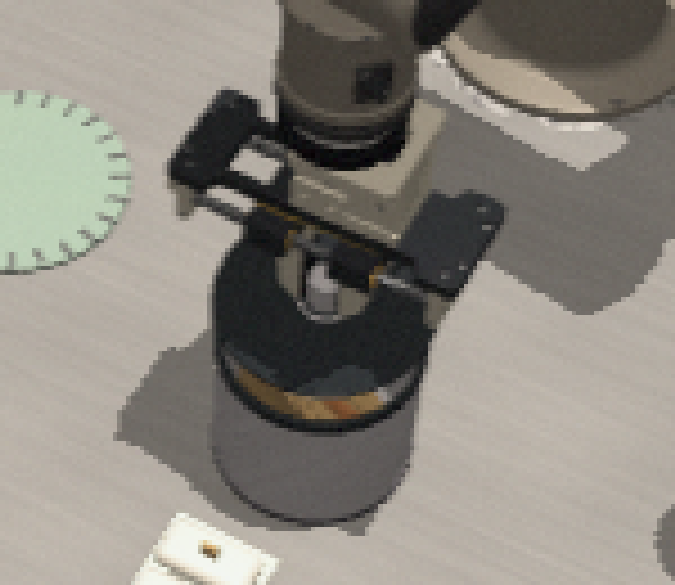

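View pics/k_w.png

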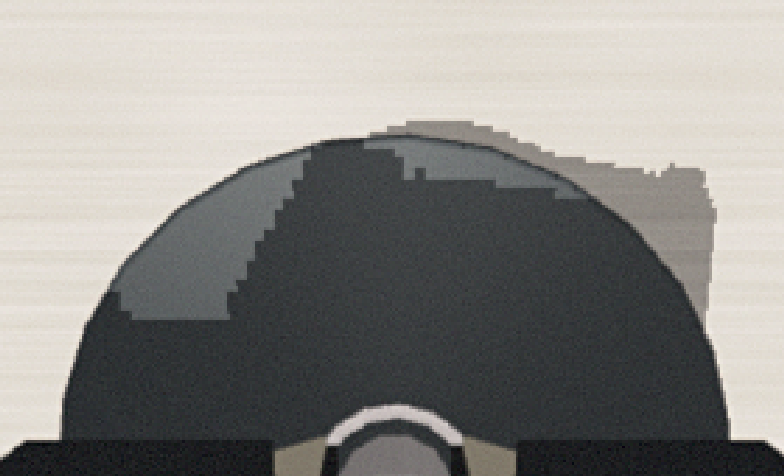

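Call:
carry_out:
  xyz:
    - [0, 0, 0.08]
    - [0, 0, 0.15]
    - [0, 0, 0.15]
    - [0, 0, 0.1]
    - [0, 0, 0.08]
    - [0, 0, 0.05]
    - [0, 0, 0.03]
    - [0, 0, 0]
  dr:
    - [0, 0, 0]
    - [0, 0, 0]
    - [0, 0, 0]
    - [0, 0, 0]
    - [0, 0, 0]
    - [0, 0, 0]
    - [0, 0, 0]
    - [0, 0, 0]

```text
time: 33.17
tool_pos: [450.4, 6.7, 151.6]
tcp_rot: [3.141, -0.0, -0.0]
contact_force: [0.5, 0.1, -1.4]
grip_width: 23.3
```

Run:
```python
from h import *
c=capture("scene"); cv2.imwrite("pics/k_s2.png",cv2.resize(c["image"][130:260,240:390],None,fx=4.5,fy=4.5,interpolation=0))
print(get_obs()["tool_pos"].round(1),get_obs()["contact_force"].round(1))
```

```text
[450.4   6.7 151.6] [-0.  -0.  -1.4]
```

View pics/k_s2.png

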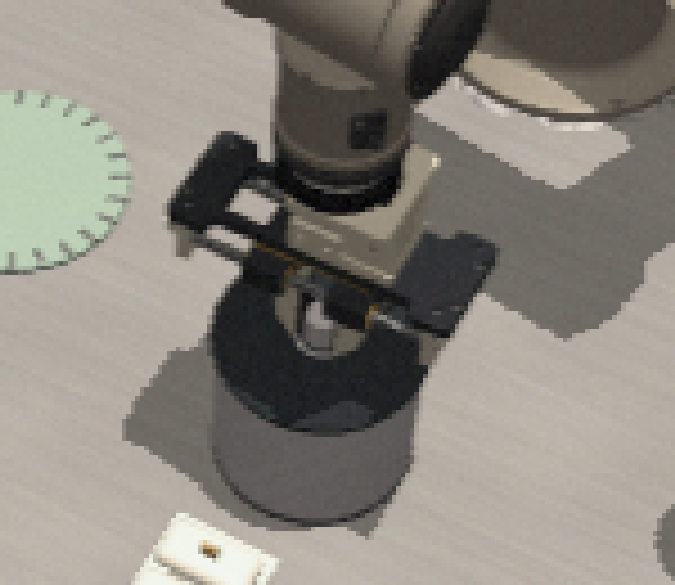

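Still carrying the weight, so it is less than 1 mm above the rim. I'll release, lift and back away for a final look.

Call:
carry_out:
  xyz:
    - [0, 0, 0.01]
    - [0, 0, 0]
    - [0, 0, 0]
  dr:
    - [0, 0, 0]
    - [0, 0, 0]
    - [0, 0, 0]

```text
time: 33.6
tool_pos: [450.5, 6.7, 151.3]
tcp_rot: [3.141, -0.001, -0.001]
contact_force: [-2.6, 0.4, 5.6]
grip_width: 23.2
```

Call:
carry_out:
  xyz:
    - [0, 0, 0]
    - [0, 0, 0]
    - [0, 0, 0]
    - [0, 0, 0]
    - [0, 0, -0.1]
    - [0, 0, -0.3]
    - [0, 0, -0.6]
    - [0, 0, -0.5]
  dr:
    - [0, 0, 0]
    - [0, 0, 0]
    - [0, 0, 0]
    - [0, 0, 0]
    - [0, 0, 0]
    - [0, 0, 0]
    - [0, 0, 0]
    - [0, 0, 0]
  gripper: 0.2

```text
time: 34.6
tool_pos: [450.4, 6.7, 242.5]
tcp_rot: [3.141, -0.001, -0.0]
contact_force: [-0.1, 0.1, -0.1]
grip_width: 55.2
```

Call:
carry_out:
  xyz:
    - [-0.1, 0.5, 0]
    - [-0.3, 0.8, 0]
    - [-0.3, 0.8, 0]
    - [-0.3, 0.8, 0]
    - [-0.3, 0.6, 0]
    - [-0.1, 0.3, 0]
    - [0, 0, 0]
    - [0, 0, 0]
  dr:
    - [0, 0, 0]
    - [0, 0, 0]
    - [0, 0, 0]
    - [0, 0, 0]
    - [0, 0, 0]
    - [0, 0, 0]
    - [0, 0, 0]
    - [0, 0, 0]

```text
time: 35.6
tool_pos: [366.4, -220.7, 241.1]
tcp_rot: [-3.141, -0.0, -0.0]
contact_force: [0.6, -0.3, -0.4]
grip_width: 55.1
```

Run:
```python
from h import *
a=cv2.imread("pics/scene0.png")
c=capture("scene"); im=c["image"]; cv2.imwrite("pics/l_s.png",cv2.resize(im[120:320,130:440],None,fx=2.5,fy=2.5,interpolation=0))
for n,k,z,R,s in (("scene","red",95,40,(385,215,430,262)),("scene","cream",105,50,(328,262,380,312)),("scene","blue",115,61,(180,200,240,250)),("scene","grey",125,72,(280,180,345,245))): wfit(n,k,z,R,s)
# mould check: caps white mask centroid before/after
for nm,i in (("before",a),("after",im)):
    for x0,y0,x1,y1 in ((135,148,187,206),(245,238,305,308)):
        r=i[y0:y1,x0:x1].min(2)>195; print(nm,r.sum(),[np.mean(q).round(2) for q in np.nonzero(r)])
c=capture("side"); cv2.imwrite("pics/l_side.png",c["image"]); print(get_obs()["tool_pos"],get_obs()["grip_width"],get_obs()["time"])
```

```text
scene red  [396, 224, 27, 24, 406] [391.6 289.3  40.1   1.3] [391.3 289.4] 1.3
scene cream  [337, 270, 37, 34, 853] [6.173e+02 2.229e+02 4.930e+01 4.000e-01] [617.4 222.9] 0.36
scene blue  [188, 205, 42, 36, 1051] [ 639.8 -219.1   59.9    0.9] [ 639.6 -218.8] 0.9
scene grey  [287, 185, 49, 42, 1445] [453.4   8.4  71.2   1.2] [453.4   8.2] 1.16
before 920 [np.float64(22.53), np.float64(25.7)]
before 1100 [np.float64(34.26), np.float64(30.03)]
after 941 [np.float64(22.56), np.float64(25.74)]
after 1138 [np.float64(34.29), np.float64(30.05)]
[ 366.45499608 -220.77776532  240.95214611] 54.905526486502026 35.9
```

View pics/l_s.png

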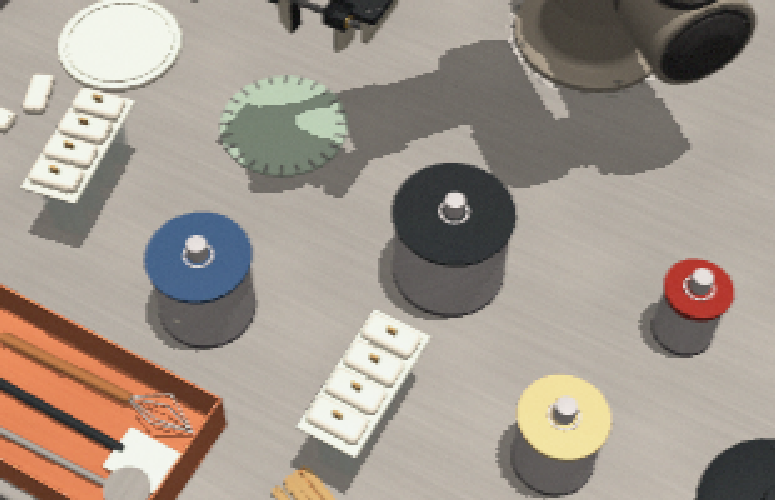

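View pics/l_side.png

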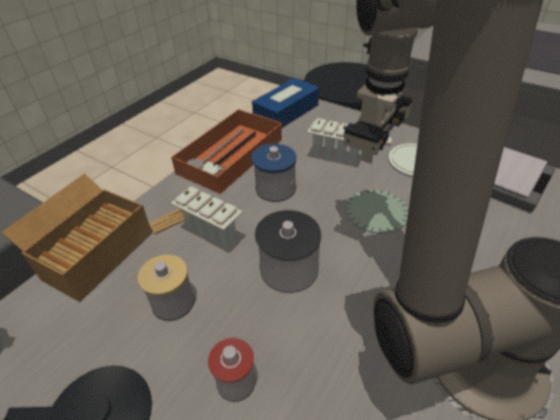

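All four lids lie flat on their canisters in both views (scene crop: blue (200,255), charcoal (455,213), red (700,288), cream (563,415)). The moulds have not moved and the arm is clear, so I'm handing in.

```bash
python3 -c "
from plant import close_job
print(close_job())"
```

```text
the job is handed in; nothing more can be done
None
```

I took the stack apart from the top down (red, cream, blue, charcoal). Each lid is on its own canister and released, and I handed the job in at about 36 s of the 106 s allowed.

**Lids:** In the last scene and side pictures all four lids look flat on their rims. Fitted at their closed height in the scene picture, the lid centres came within about 1–2 mm of the canister centres first measured in that view.

**Forces:** The largest wrist force in the readings was about 6 N, when the charcoal lid met its rim.

**Moulds:** The caps of both ice-pop moulds are in the same place before and after, to within 0.05 pixel.

**Disagreements:** The side camera read positions 4–5 mm lower in x than the scene camera, and up to about 7 mm for the blue rim. Its charcoal rim fit was about 11 mm off and poor. I placed each lid by the wrist camera, weighed against the scene camera. Those two agreed to about 2 mm, except 3–4 mm in x for the charcoal canister; its lid still went in without catching.

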